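Clamp casting moulds in the bench screw press

ROBOT

A 7-joint arm with a two-finger parallel gripper is mounted at the origin on the work surface. World frame = base frame: x ahead of the robot, y to its left, z up, the work surface at z = 0. Lengths are in m, angles in rad, forces in N, time in s.
With the tool pointing down it reaches from about 0.425 to 0.925 m from the base axis. Payload 6.8 kg.
Tool frame: the origin (TCP) lies between the finger pads; the fingertips stand r.tip_reach ahead of it and the grasp point (between the pads) lies 5 mm behind it (r.tip_reach is the distance from the TCP to the fingertips, in m); y points along the fingers, x is the direction in which the jaws open and shut, and the axes are right-handed (so a half turn about y gives the same grasp; the last joint's range is limited). The gripper opens to 88 mm and grips with 3 to 60 N. Pads are 20 mm wide; open, the fingers measure 115 mm over their backs; the gripper's body (75 mm by 178 mm) begins 61 mm behind the grasp point.
Start: joints at [-1.423, 0.477, 0.022, 1.555, -0.011, 1.109, -0.083], TCP at [0.171, 0.653, 0.237] pointing down, gripper open.
Joint ranges: [-2.96, 2.96], [-0.34, 2.1], [-1.41, 1.46], [0.24, 2.44], [-1.37, 4.51], [0.17, 1.92], [-2.96, 2.96]. Speed limits (rad/s): [2.39, 2.39, 3.14, 3.14, 3.14, 3.14, 3.14].

INTERFACE

Orientations are given as a rotation vector (axis times angle).
In Python, from station import r gives the robot as it stands.
- The arm moves only by the tool arm_command, never from a script. Its argument "steps" is a list of rows, each a list of 7 numbers: the shift along the tool's x, y, z in m, then the turn, a rotation vector about the tool's x, y, z in rad, then the opening, from 0 (shut) to 1 (fully open). A call has 1 to 20 rows; each row shifts and turns the pose as measured when the row begins, along the tool's axes as they then stand; what a row does not reach is not made up. A row lasts 1/12 s, in which the tool goes at most 41.7 mm and 7.16 degrees, less where a joint would pass 70% of its speed; a pose out of reach is approached as far as the arm can. A call with a gripper value outside its range is refused whole. The fingers move at their own pace and stop on an object; the grip force is fixed at half the most. Time passes only in rows, so rows that do not move let the fingers close. It gives the time, the measured TCP pose, the force and the opening at its end, in the units of the state.
- r.sense(): the state, without advancing time (a new reading comes with each control period).
- r.grab_frame(name): name is "scene" or "top"; returns a dict with "color" (480x640x3 uint8, red, green, blue), "vertical_fov" (degrees; the focal length in pixels is half the picture's height over the tangent of half this angle, whatever the lens; pixels are square), "cx", "cy" (the principal point, pixels), "world_from_camera" (4x4, takes a point from camera to world coordinates). Camera axes: x right, y down, z forward; pixel columns grow to the right and rows downward; lengths in m; the calibration is good to about 2 mm. A picture is of the moment at which its call begins. There is no depth.
- r.hand_in(): hands the job in, once; it reports no verdict.
The state is a dict: "time": time; "joint_pos": joint angles; "dq": joint speeds; "joint_torque": joint torques, N m; "eef_pos": TCP position; "tcp_rot": TCP orientation; "wrist_force": force on the tool from outside, world axes, zero at the start; "moment": the same for the moment, N m; "opening": finger opening in m.
Only numpy, scipy, OpenCV 4.12 (cv2) and the standard library are available. Lean on these libraries where they do the work, as an engineer would, in place of code of your own. Each camera call takes 0.05 s, during which the arm holds its last target. There are 200 camera calls.

TASK

Lay every casting mould that is on the bench flat inside the rim of the wooden carrier tray, side by side, and slide the loaded tray under the platen of the screw press until it meets the back stop. Then swing the press's folded crank up until it clicks upright, wind it clockwise until the sprung platen is down tight on all the moulds, and fold the crank flat onto the wheel again. Leave the dial gauge and the two paint bottles where they are.

Things in the scene. Friction and masses are not known exactly. Their poses are not given: they have to be found in the camera images.
- mould_a_mid (a point): closed two-part aluminium casting mould: flat block 64 mm long (its own x), 40 mm wide (y), 30 mm high (z), 0.15 to 0.27 kg, with a parting line round its middle. The point is its centre, 15 mm above its underside. It starts flat on the bench to the robot's left. All moulds are alike; two to four are present, absent ones read None.
- mould_b_mid (a point): a mould like mould_a; the point is at its centre, 15 mm above its underside
- mould_c_mid (a point): a mould like mould_a; the point is at its centre, 15 mm above its underside
- mould_d_mid (a point): a mould like mould_a; the point is at its centre, 15 mm above its underside
- carrier: loose wooden tray, 0.3 to 0.5 kg, on the bench before the press. Origin on its underside below the centre of the loading area; x points towards the press, y left of that, z up. Loading area 150 mm (x) by 170 mm (y), floor 6 mm above the bench, rim 8 mm wide with its top 16 mm above the bench: leading edge at x = +83 mm, sides at y = +-93 mm.
- carrier_bar (a point): centre of the rear face of the tray's push bar, 15 mm above the bench; the bar (186 mm along y, 16 mm thick, 30 mm high) is the tray's rear edge, 145 mm behind the tray's origin, with bare board between it and the loading area. Axes as the tray's.
- press_bed (a point): point on the bench below the screw of the fixed press (bed plate flush with the bench, green crosshead on two columns). x is the way the tray goes in, y left of that, z up. Columns (feet 36 mm wide) at y = +-130 mm. The back stop, a 22 mm high bar, has its face at x = +84 mm: the tray is home when its origin is at this point. Crosshead: 56 mm (x) by 310 mm (y), 140 to 176 mm above the bench.
- platen: steel platen, 150 mm (press x) by 170 mm (press y), with four sprung pressure pads that cover its whole underside; origin at the centre of the pads' faces. They start 62 mm above the bench; each clockwise turn of the wheel lowers the platen 10 mm. The pads meet moulds lying in the tray 36 mm above the bench, after 2.6 turns; then each pad yields 1 mm per 15 N.
- wheel_hub (a point): centre of the top face of the press's handwheel, an aluminium disc 100 mm across and 10 mm thick with an upright axis, its top 200 mm above the bench
- wheel (a joint): turn of the handwheel, rad, 0 at the start, growing clockwise seen from above, which lowers the platen. Friction holds it where it is left. Winding takes about 5 N on the crank; once the pads meet the moulds it grows stiffer, and 1 rad more makes it tight, at 6 to 9 N. At the start it cannot turn: the folded crank lies in the parking fork.
- crank (a joint): fold of the crank handle, rad: 0 flat across the wheel, 1.57 upright. A hinge spring snaps it to the nearer of these and holds it: 5 to 6 N at crank_grip starts it either way, and it goes over at 0.79. At the start its end lies between the two lugs of the parking fork on the crosshead, which blocks the wheel; upright it is clear of the fork.
- crank_grip (a point): point on the axis of the crank handle, 80 mm from its hinge; y points along the handle from hinge to free end, x along the hinge pin (always level, tangent to the wheel). A black sleeve 24 mm thick, from 40 to 110 mm from the hinge (the free end), spins freely on the handle. The hinge is 42 mm from the wheel's axis.
- crank_hinge (a point): centre of the crank's hinge pin, 42 mm from the wheel's axis and 18 mm above the wheel's top face; it goes round with the wheel. The folded handle runs level from here across the wheel's centre; only its last 16 mm lie in the fork, whose lugs rise to 226 mm above the bench and measure 43 mm overall.
- gauge: dial gauge on a grey magnetic base 50 x 60 x 50 mm with a 170 mm post; origin at the underside of the base. Bystander: do not move.
- paint_a: small paint bottle with black cap, 38 mm across, 72 mm high; origin at its underside. Bystander: do not move.
- paint_b: second small paint bottle, same size; origin at its underside. Bystander: do not move.
- mould_a: the same mould; origin at the centre of its underside
- mould_b: the same mould; origin at the centre of its underside
- mould_c: the same mould; origin at the centre of its underside
- mould_d: the same mould; origin at the centre of its underside
Things that resemble listed ones, but are neither listed nor needed, are in the scene too. Leave any blue look-alike of the mould_a alone. What is shaped like the mould_b but purple is not meant.

How it is judged:
By the outcome, as a careful person would: the job done as asked, in the order asked, and still so for the second after the job is handed in, with the robot touching nothing.
Of mould_a, mould_b, mould_c, mould_d only 2 to 4 are there at a start; the rules pass over those that are not, and their reading is None.
At some moment in a run one of mould_a, mould_b, mould_c, mould_d may be knocked a few centimetres aside while the robot is not near it.
Once in a run the grip may slacken for a moment while it holds something.
It also fails if it takes over 210 s, if anything falls off the work surface, if the arm or the gripper's body presses on something with over 40 N, if the wrist force passes 120 N, or if a joint passes its speed limit or range.

## Working session

There is one attempt and no reset: what is moved stays moved. The work goes in short steps, Python scripts to look and compute and a tool call to move; the robot and the scene stay as the last step left them, time stands still between calls to the robot, and variables do not carry over. Pictures are saved under pics/ and viewed, about 12 in all and at most 16, crops included, and the job is handed in when it is done.

Besides the shell and the picture viewer there is one more tool, called by a JSON object that holds its "api" and its "payload". arm_command: Moves the arm, as the interface text tells. Its arguments: {"type":"object","properties":{"steps":{"type":"array","items":{"type":"array","items":{"type":"number"}}}},"required":["steps"]}

```bash
ls; mkdir -p pics; python3 - <<'E'
from station import r
import cv2,json
s=r.sense();print(s, r.tip_reach)
for n in("scene","top"):
    f=r.grab_frame(n);cv2.imwrite(f"pics/{n}0.png",f["color"][:,:,::-1]);print(n,f["vertical_fov"],f["cx"],f["cy"],f["world_from_camera"])
E
```

```text
pics
{'time': 0.0, 'joint_pos': array([-1.42310871,  0.47776304,  0.02236721,  1.55645439, -0.01150933,
        1.1092985 , -0.08310024]), 'dq': array([-2.94412573e-04,  7.85905744e-05,  5.45048278e-04,  1.25059615e-04,
       -1.74596445e-03, -3.74143913e-04,  6.70015962e-04]), 'joint_torque': array([-7.39865409e-04, -5.82856929e+01,  1.53440114e+00, -2.72608852e+01,
       -5.44056098e-02,  1.68583717e-02,  1.43146794e-04]), 'eef_pos': array([0.17066047, 0.65246836, 0.23570585]), 'tcp_rot': array([-1.3206428 , -1.01779414,  1.02001652]), 'wrist_force': array([ 0.17113819,  0.24757245, -0.41160549]), 'moment': array([-0.00250501,  0.01974173, -0.02948038]), 'opening': 0.08784049884880957} 0.014
scene 43.29804093359974 307.78776217426076 245.69750305124987 [[-0.80473156  0.312802   -0.5045414   1.3022931 ]
 [ 0.5936333   0.42770862 -0.68166329  0.99732695]
 [ 0.00257106 -0.84806854 -0.52988031  0.89717156]
 [ 0.          0.          0.          1.        ]]
top 51.87616425732921 327.70404913867236 240.83371579677305 [[ 0.02926391 -0.99403512  0.10506092  0.46836987]
 [-0.99953807 -0.02996332 -0.00508471  0.02563281]
 [ 0.00820235 -0.10486359 -0.99445279  1.43739223]
 [ 0.          0.          0.          1.        ]]
```

View pics/scene0.png

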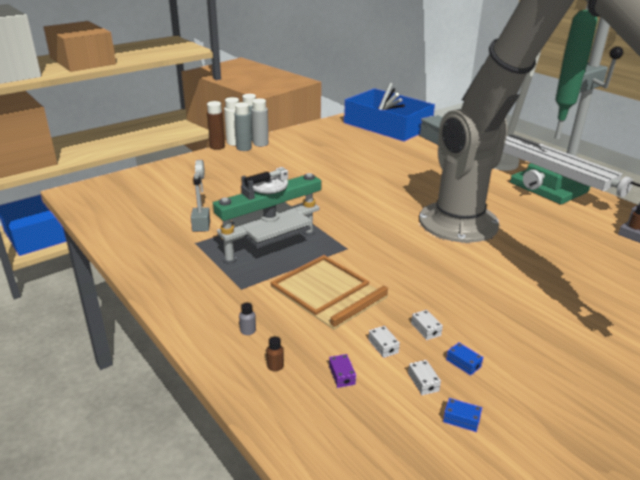

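View pics/top0.png

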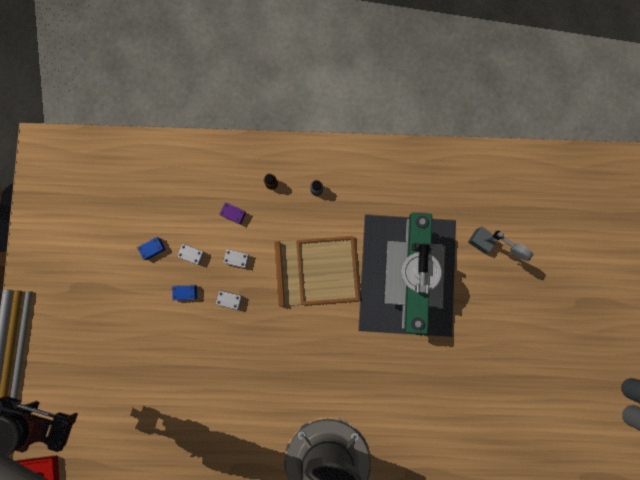

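```bash
cat > h.py <<'E'
import numpy as np, cv2
from station import r
from scipy.optimize import minimize
from scipy.spatial.transform import Rotation as R
def grab(n):
    f=r.grab_frame(n); f["f"]=240/np.tan(np.radians(f["vertical_fov"]/2)); f["bgr"]=f["color"][:,:,::-1].copy(); return f
def proj(f,P):
    M=np.linalg.inv(f["world_from_camera"]); q=np.atleast_2d(P)@M[:3,:3].T+M[:3,3]
    return q[:,:2]/q[:,2:]*f["f"]+[f["cx"],f["cy"]]
def plane(f,uv,z):
    uv=np.atleast_2d(uv).astype(float); M=f["world_from_camera"]
    d=np.c_[(uv-[f["cx"],f["cy"]])/f["f"],np.ones(len(uv))]@M[:3,:3].T
    return M[:3,3]+d*((z-M[2,3])/d[:,2])[:,None]
def box(x,y,a,x0,x1,y0,y1,z0,z1):
    P=np.array([(i,j,k) for i in(x0,x1) for j in(y0,y1) for k in(z0,z1)])
    P=P@R.from_euler('z',a).as_matrix().T; return P+[x,y,0]
S=8
def sil(f,boxes,win):
    u0,v0,u1,v1=win; m=np.zeros(((v1-v0)*S,(u1-u0)*S),np.uint8)
    for P in boxes:
        h=cv2.convexHull(((proj(f,P)-[u0,v0]+.5)*S-.5).astype(np.float32)); cv2.fillConvexPoly(m,np.round(h).astype(np.int32),255)
    return cv2.resize(m,(u1-u0,v1-v0),interpolation=cv2.INTER_AREA)/255.
def fit(frames,masks,geo,p0):
    """geo: list of (x0,x1,y0,y1,z0,z1); masks per frame full-size float; windows around the guess"""
    wins=[]
    for f in frames:
        q=np.vstack([proj(f,box(*p0,*g)) for g in geo]); wins.append((max(0,int(q[:,0].min())-9),max(0,int(q[:,1].min())-9),min(640,int(q[:,0].max())+9),min(480,int(q[:,1].max())+9)))
    def c(p): return sum(np.sum(abs(sil(f,[box(*p,*g) for g in geo],w)-m[w[1]:w[3],w[0]:w[2]])) for f,m,w in zip(frames,masks,wins))
    best=minimize(c,p0,method="Nelder-Mead",options=dict(initial_simplex=np.array(p0)+np.vstack([np.zeros(3),np.diag([.01,.01,.2])]),xatol=1e-4,fatol=.01))
    return best.x,best.fun
MOULD=[(-.032,.032,-.02,.02,0,.03)]
E
python3 - <<'E'
from h import *
t=grab("top");s=grab("scene")
a=cv2.resize(t["bgr"][200:340,140:460],(800,350),interpolation=cv2.INTER_CUBIC)
b=cv2.resize(s["bgr"][150:350,180:460],None,fx=2.86,fy=2.86,interpolation=cv2.INTER_CUBIC)[:572,:800]
cv2.imwrite("pics/crop1.png",b); 
c=cv2.resize(t["bgr"][200:345,350:470],None,fx=4,fy=4,interpolation=cv2.INTER_CUBIC)
d=cv2.resize(t["bgr"][200:345,140:360],None,fx=1.4,fy=1.4,interpolation=cv2.INTER_CUBIC)
m=np.zeros((580,800,3),np.uint8); m[:c.shape[0],:c.shape[1]]=c; m[:d.shape[0],480:480+308]=d
cv2.imwrite("pics/crop2.png",m)
for f in(t,s):
    h=cv2.cvtColor(f["bgr"],cv2.COLOR_BGR2HSV)
    w=((h[...,1]<60)&(h[...,2]>120)).astype(np.uint8)
    n,l,st,ce=cv2.connectedComponentsWithStats(w)
    for k in range(1,n):
        if 40<st[k,4]<800: print(st[k],ce[k],plane(f,ce[k],.025)[0].round(3))
    print()
E
```

```text
[177 244  26  20 291] [189.3024055  253.49484536] [0.569 0.414 0.025]
[223 250  25  17 271] [234.89298893 257.72693727] [0.561 0.283 0.025]
[401 253  19  39 428] [410.5817757 271.3271028] [ 0.537 -0.221  0.025]
[429 257  12  31 210] [434.98095238 273.31904762] [ 0.533 -0.291  0.025]
[  0 289   7  45 139] [  2.24460432 307.05035971] [0.402 0.931 0.025]
[216 291  24  18 282] [227.4964539  299.40780142] [0.442 0.298 0.025]

[623   0  17  17 146] [633.76027397   5.17808219] [-3.547 -1.429  0.025]
[584  21  26  55 494] [599.01821862  51.14979757] [-2.083 -0.821  0.025]
[183  58  29  11 180] [197.22777778  63.10555556] [-0.135 -1.926  0.025]
[207 101  15  14 173] [213.9017341  107.06358382] [ 0.13  -1.267  0.025]
[505 105  11  27  97] [509.26804124 116.64948454] [-0.801 -0.444  0.025]
[194 160  10  18 148] [198.82432432 168.58108108] [ 0.477 -0.745  0.025]
[253 167  36  26 508] [273.99212598 181.95275591] [ 0.327 -0.507  0.025]
[523 169  22  20 253] [533.52173913 177.22924901] [-0.391 -0.027  0.025]
[191 186  18  44 335] [198.98208955 210.35820896] [ 0.617 -0.478  0.025]
[487 210  12  13  42] [492.42857143 215.57142857] [-0.07   0.063  0.025]
[ 16 242  51  14  56] [ 39.75 249.25] [ 1.065 -0.536  0.025]
[225 243   8  18 111] [228.79279279 251.92792793] [ 0.661 -0.224  0.025]
[ 90 263  15  21 137] [ 96.24817518 274.94160584] [ 0.985 -0.328  0.025]
[411 310  32  30 504] [427.72222222 323.54960317] [0.45  0.302 0.025]
[240 312  15   9  71] [247.18309859 316.61971831] [0.766 0.04  0.025]
[369 326  31  31 553] [384.71790235 340.47016275] [0.568 0.288 0.025]
[409 360  32  35 630] [425.64444444 376.17301587] [0.575 0.417 0.025]
```

View pics/crop1.png

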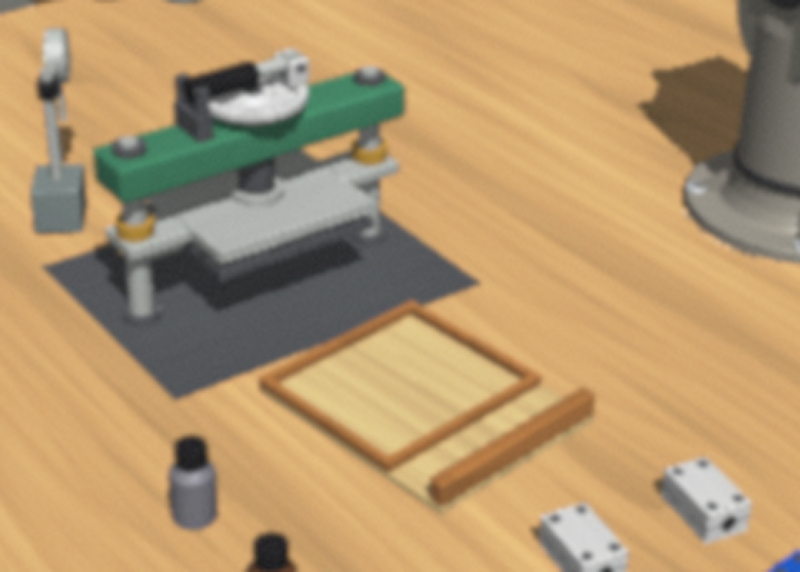

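View pics/crop2.png

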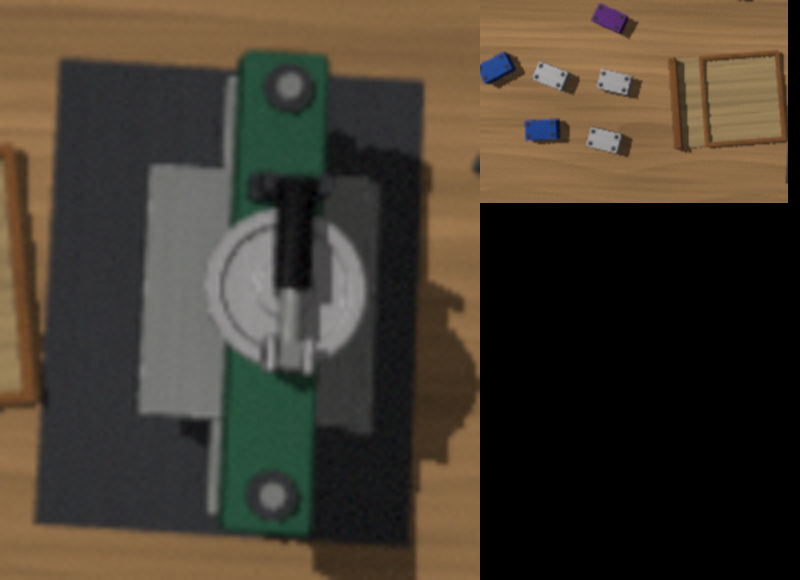

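```bash
cat >> h.py <<'E'
def hsv(f): return cv2.cvtColor(f["bgr"],cv2.COLOR_BGR2HSV).astype(int)
def mmask(f):
    h=hsv(f); m=((h[...,1]<70)&(h[...,2]>70)).astype(np.uint8); return m.astype(float)
RIM=[(-.083,.083,.085,.093,0,.016),(-.083,.083,-.093,-.085,0,.016),(.075,.083,-.093,.093,0,.016),(-.083,-.075,-.093,.093,0,.016),(-.145,-.129,-.093,.093,0,.03)]
def rimmask(f):
    h=hsv(f); return ((h[...,0]>3)&(h[...,0]<14)&(h[...,1]>125)&(h[...,2]>60)).astype(float)
def green(f):
    h=hsv(f); return ((h[...,0]>60)&(h[...,0]<95)&(h[...,1]>90)).astype(float)
HEAD=[(-.028,.028,-.155,.155,.14,.176)]
E
python3 - <<'E'
from h import *
t=grab("top");s=grab("scene");F=[t,s]
M=[mmask(f) for f in F]
for p in[(.569,.414,1.4),(.561,.283,1.4),(.442,.298,1.4)]:
    print("both",*fit(F,M,MOULD,p)); print("  top",*fit(F[:1],M[:1],MOULD,p),"scene",*fit(F[1:],M[1:],MOULD,p))
G=[green(f) for f in F]
for fr,m in((F,G),(F[:1],G[:1]),(F[1:],G[1:])): print("head",*fit(fr,m,HEAD,(.53,-.24,-1.5)))
ht=hsv(t);hs=hsv(s)
print("rim",[list(hs[v,u]) for u,v in((180+325/2.86,150+340/2.86),(180+470/2.86,150+420/2.86),(180+520/2.86,150+435/2.86))],"board",hs[int(150+390/2.86),180+int(400/2.86)],hs[int(150+440/2.86),180+int(470/2.86)],"table",hs[330,300], "toprim",ht[271,281],ht[270,358],ht[239,325],"brd",ht[270,325],"tbl",ht[330,300])
X=[rimmask(f) for f in F]; print([x.sum() for x in X])
for i,x in enumerate(X): cv2.imwrite(f"pics/rm{i}.png",x*255)
for fr,m in((F,X),(F[:1],X[:1]),(F[1:],X[1:])): print("tray",*fit(fr,m,RIM,(.525,0.03,-1.5)))
E
```

```text
both [0.57006712 0.41069239 1.22282199] 163.9843137254902
  top [0.56925306 0.41521065 1.22844168] 38.77647058823529 scene [0.57081795 0.40960501 1.23013448] 79.92941176470589
both [0.56176109 0.27981742 1.37279257] 116.54117647058824
  top [0.55990315 0.2831311  1.3838172 ] 32.4078431372549 scene [0.56237791 0.2787803  1.36599222] 36.72549019607843
both [0.44296636 0.29454962 1.34785746] 125.63921568627453
  top [0.44096164 0.29786702 1.36259965] 31.35686274509804 scene [0.44444588 0.29388407 1.3602651 ] 35.54509803921569
head [ 0.52572597 -0.21872401 -1.60480351] 2487.078431372549
head [ 0.52795982 -0.21756118 -1.5973844 ] 1556.372549019608
head [ 0.52521486 -0.21719428 -1.59820432] 922.4392156862746Traceback (most recent call last):
  File "<stdin>", line 9, in <module>
IndexError: only integers, slices (`:`), ellipsis (`...`), numpy.newaxis (`None`) and integer or boolean arrays are valid indices
```

```bash
python3 - <<'E'
from h import *
t=grab("top");s=grab("scene");F=[t,s]
ht=hsv(t);hs=hsv(s)
S=lambda *p:[hs[int(150+v/2.86),int(180+u/2.86)].tolist() for u,v in p]
print("rim",S((325,340),(470,420),(520,435),(500,455)),"board",S((400,390),(470,440)),"table",hs[330,300],"green",S((150,170),(350,110),(370,95),(110,160)))
T=lambda *p:[ht[v,u].tolist() for u,v in p]
print("rim",T((281,271),(358,270),(325,239),(299,270)),"brd",T((325,270),(290,270)),"tbl",T((300,330)),"green",T((420,235),(418,310),(410,240),(430,235)))
E
```

```text
rim [[165, 6, 90], [14, 152, 149], [14, 159, 181], [14, 156, 159]] board [[20, 101, 217], [19, 101, 215]] table [ 17 119 223] green [[75, 122, 115], [75, 122, 119], [75, 121, 141], [75, 120, 127]]
rim [[14, 165, 85], [17, 134, 74], [14, 166, 112], [14, 158, 121]] brd [[19, 107, 145], [18, 104, 144]] tbl [[16, 126, 134]] green [[75, 128, 78], [74, 129, 81], [75, 129, 75], [76, 138, 63]]
```

```bash
sed -i 's/(h\[...,0\]<14)&(h\[...,1\]>125)/(h[...,0]<16)\&(h[...,1]>138)/' h.py; python3 - <<'E'
from h import *
t=grab("top");s=grab("scene");F=[t,s]
X=[rimmask(f) for f in F]; G=[green(f) for f in F]
for fr,m in((F,X),(F[:1],X[:1]),(F[1:],X[1:])): print("tray",*fit(fr,m,RIM,(.525,0.03,-1.53)))
for f,n,m in zip(F,"ts",G):
    v,u=np.where(m[150:350,180:470]>0); print("green",n,len(u),u.min()+180,u.max()+180,v.min()+150,v.max()+150)
def draw(f,geos,p,col,o):
    for g in geos:
        q=proj(f,box(*p,*g)); 
        for i in range(8):
            for b in(1,2,4):
                if not i&b: cv2.line(o,tuple(int(x) for x in np.round(q[i]*16)),tuple(int(x) for x in np.round(q[i|b]*16)),col,1,cv2.LINE_AA,4)
tr=fit(F,X,RIM,(.525,.03,-1.53))[0]; hd=fit(F,G,HEAD,(.527,-.217,-1.6))[0]
o=[]
for f in F:
    K=2; g=dict(f); im=cv2.resize(f["bgr"],None,fx=K,fy=K,interpolation=cv2.INTER_CUBIC)
    g["f"]*=K; g["cx"]=(f["cx"]+.5)*K-.5; g["cy"]=(f["cy"]+.5)*K-.5
    draw(g,RIM,tr,(255,0,0),im); draw(g,HEAD,hd,(0,0,255),im); o.append(im)
m=np.zeros((600,800,3),np.uint8)
a=o[0][400:700,540:940]; b=o[1][290:690,340:800]
m[:300,:400]=a; m[:400,400:800]=o[1][310:710,400:800]
cv2.imwrite("pics/fit.png",m)
E
```

```text
tray [ 0.53460421  0.01729166 -1.46875489] 1391.3529411764707
tray [ 0.53493947  0.01756891 -1.46051922] 279.61176470588236
tray [ 0.53807126  0.01170729 -1.41319627] 1057.4274509803922
green t 1388 405 431 213 333
green s 1538 214 319 177 219
```

View pics/fit.png

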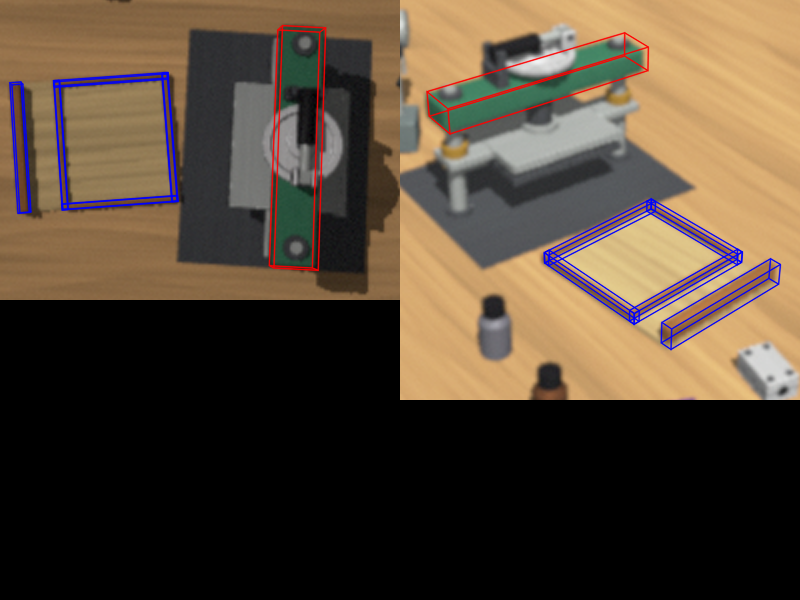

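```bash
cat >> h.py <<'E'
def delta(tgt,yaw=None,Rt=None):
    """shift in tool axes, rotvec in tool axes to reach TCP tgt, tool y down, tool x horizontal at world angle yaw (mod pi)"""
    s=r.sense(); C=R.from_rotvec(s["tcp_rot"]); d=C.inv().apply(np.array(tgt)-s["eef_pos"]); out=[]
    if Rt is None:
        for a in(yaw,yaw+np.pi):
            x=np.array([np.cos(a),np.sin(a),0]);y=np.array([0,0,-1.]);out.append(R.from_matrix(np.c_[x,y,np.cross(x,y)]))
    else: out=[Rt]
    w=min(((C.inv()*o).as_rotvec() for o in out),key=np.linalg.norm)
    print("delta",d.round(4),"rot",w.round(4),"t",round(s["time"],2),"eef",s["eef_pos"].round(4),"F",s["wrist_force"].round(1),"open",round(s["opening"],4)); return d,w
E
python3 - <<'E'
from h import *
t=grab("top");s=grab("scene")
print(R.from_rotvec(r.sense()["tcp_rot"]).as_matrix().round(3))
print("hub",plane(t,(421.4,271.6),.2),"caps",plane(t,[(421.9,221.6),(417.9,323.6)],.183))
delta((.443,.296,.12),1.36-np.pi/2)
delta((.562,.282,.12),1.37-np.pi/2)
E
```

```text
[[ 0.253 -0.    -0.967]
 [ 0.967  0.     0.253]
 [ 0.    -1.     0.   ]]
hub [[ 0.52858738 -0.21796699  0.2       ]] caps [[ 0.65789247 -0.22140269  0.183     ]
 [ 0.39845042 -0.21371776  0.183     ]]
delta [-0.2766  0.1167 -0.3537] rot [-0.      1.5259 -0.    ] t 0.6 eef [0.1707 0.6531 0.2367] F [ 0.2 -0.5 -1.2] open 0.088
delta [-0.26    0.1166 -0.4724] rot [-0.      1.5159 -0.    ] t 0.6 eef [0.1707 0.6531 0.2367] F [ 0.2 -0.5 -1.2] open 0.088
```

{"api": "arm_command", "payload": {"steps": [[-0.0231, 0.004, -0.0295, 0, 0, 0, 1], [-0.0231, 0.004, -0.0295, 0, 0, 0, 1], [-0.0231, 0.004, -0.0295, 0, 0, 0, 1], [-0.0231, 0.004, -0.0295, 0, 0, 0, 1], [-0.0231, 0.004, -0.0295, 0, 0, 0, 1], [-0.0231, 0.004, -0.0295, 0, 0, 0, 1], [-0.0231, 0.004, -0.0295, 0, 0, 0, 1], [-0.0231, 0.004, -0.0295, 0, 0, 0, 1], [-0.0231, 0.004, -0.0295, 0, 0, 0, 1], [-0.0231, 0.004, -0.0295, 0, 0, 0, 1], [-0.0231, 0.004, -0.0295, 0, 0, 0, 1], [-0.0231, 0.004, -0.0295, 0, 0, 0, 1]]}}

```text
time: 1.6
eef_pos: [0.4479, 0.2921, 0.1861]
tcp_rot: [-1.302, -1.037, 1.026]
wrist_force: [0.8, -0.4, -0.1]
opening: 0.0877
```

{"api": "arm_command", "payload": {"steps": [[0, 0, 0, 0, 0.118, 0, 1], [0, 0, 0, 0, 0.118, 0, 1], [0, 0, 0, 0, 0.118, 0, 1], [0, 0, 0, 0, 0.118, 0, 1], [0, 0, 0, 0, 0.118, 0, 1], [0, 0, 0, 0, 0.118, 0, 1], [0, 0, 0, 0, 0.118, 0, 1], [0, 0, 0, 0, 0.118, 0, 1], [0, 0, 0, 0, 0.118, 0, 1], [0, 0, 0, 0, 0.118, 0, 1], [0, 0, 0, 0, 0.118, 0, 1], [0, 0, 0, 0, 0.118, 0, 1], [0, 0, 0, 0, 0.118, 0, 1]]}}

```text
time: 2.68
eef_pos: [0.4572, 0.279, 0.188]
tcp_rot: [-1.547, 0.22, -0.225]
wrist_force: [0.9, 0.2, -0.4]
opening: 0.0875
```

```bash
python3 - <<'E'
from h import *
t=grab("top");s=grab("scene")
delta((.443,.296,.075),1.36-np.pi/2)
for f in (t,s):
    w=mmask(f).astype(np.uint8); n,l,st,ce=cv2.connectedComponentsWithStats(w)
    for k in range(1,n):
        p=plane(f,ce[k],.025)[0]
        if 100<st[k,4]<800 and 0<p[1] and .2<p[0]<.9: print(st[k],p.round(3))
    print()
E
```

```text
delta [-0.0184  0.1131  0.011 ] rot [-0.0122 -0.0685  0.0021] t 2.78 eef [0.4571 0.2791 0.188 ] F [-0.6 -0.6 -0.4] open 0.088
[224 249  25  19 274] [0.563 0.278 0.025]
[  0 289  12  63 304] [0.389 0.928 0.025]
[  1 291  29 173 777] [0.21  0.878 0.025]
[225 292  17  18 202] [0.438 0.283 0.025]

[239 311  17  24 318] [0.778 0.06  0.025]
[411 310  32  30 630] [0.454 0.302 0.025]
[368 326  32  32 670] [0.571 0.288 0.025]
[446 342  38  34 119] [0.472 0.429 0.025]
[408 360  33  35 779] [0.579 0.417 0.025]
```

{"api": "arm_command", "payload": {"steps": [[-0.0031, 0.019, 0.0018, -0.002, -0.0114, 0, 1], [-0.0031, 0.019, 0.0018, -0.002, -0.0114, 0, 1], [-0.0031, 0.019, 0.0018, -0.002, -0.0114, 0, 1], [-0.0031, 0.019, 0.0018, -0.002, -0.0114, 0, 1], [-0.0031, 0.019, 0.0018, -0.002, -0.0114, 0, 1], [-0.0031, 0.019, 0.0018, -0.002, -0.0114, 0, 1], [0, 0, 0, 0, 0, 0, 1], [0, 0, 0, 0, 0, 0, 1]]}}

```text
time: 3.45
eef_pos: [0.4438, 0.298, 0.0722]
tcp_rot: [-1.561, 0.13, -0.14]
wrist_force: [0.4, 0.1, 0.2]
opening: 0.0876
```

```bash
python3 - <<'E'
from h import *
t=grab("top");s=grab("scene")
delta((.443,.296,.018),1.36-np.pi/2)
print(fit([s],[mmask(s)],MOULD,(.443,.295,1.36)))
a=t["bgr"][180:360,120:360];b=s["bgr"][270:450,280:520]
cv2.imwrite("pics/g1.png",cv2.resize(np.hstack([a,b]),(800,300),interpolation=cv2.INTER_CUBIC))
E
```

```text
delta [-0.0011  0.0549 -0.0027] rot [-0.0072  0.0373  0.0062] t 3.55 eef [0.4441 0.2981 0.0729] F [-0.2  0.5  0.4] open 0.0878
(array([0.44427304, 0.29402809, 1.34624033]), np.float64(52.239215686274505))
```

View pics/g1.png

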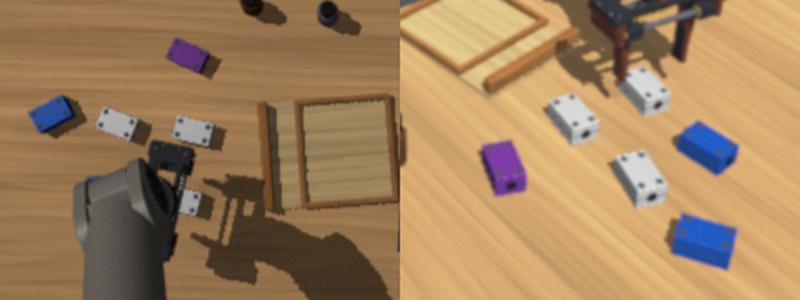

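{"api": "arm_command", "payload": {"steps": [[0, 0.012, -0.0006, -0.001, 0.008, 0.001, 1], [0, 0.012, -0.0006, -0.001, 0.008, 0.001, 1], [0, 0.012, -0.0006, -0.001, 0.008, 0.001, 1], [0, 0.012, -0.0006, -0.001, 0.008, 0.001, 1], [0, 0.006, -0.0002, -0.001, 0.005, 0.001, 1], [0, 0, 0, 0, 0, 0, 1]]}}

```text
time: 4.05
eef_pos: [0.4467, 0.2967, 0.0168]
tcp_rot: [-1.557, 0.164, -0.172]
wrist_force: [-0.2, 1.0, -0.7]
opening: 0.088
```

{"api": "arm_command", "payload": {"steps": [[0, 0, 0, 0, 0, 0, 0], [0, 0, 0, 0, 0, 0, 0], [0, 0, 0, 0, 0, 0, 0], [0, 0, 0, 0, 0, 0, 0], [0, 0, 0, 0, 0, 0, 0], [0, 0, 0, 0, 0, 0, 0]]}}

```text
time: 4.55
eef_pos: [0.4471, 0.2965, 0.0168]
tcp_rot: [-1.558, 0.164, -0.172]
wrist_force: [-0.7, -0.3, 0.2]
opening: 0.0514
```

{"api": "arm_command", "payload": {"steps": [[0, 0, 0, 0, 0, 0, 0], [0, 0, 0, 0, 0, 0, 0], [0, 0, 0, 0, 0, 0, 0], [0, 0, 0, 0, 0, 0, 0], [0, 0, 0, 0, 0, 0, 0]]}}

```text
time: 4.97
eef_pos: [0.4467, 0.2968, 0.0172]
tcp_rot: [-1.557, 0.163, -0.172]
wrist_force: [0.8, -0.9, 0.5]
opening: 0.0398
```

{"api": "arm_command", "payload": {"steps": [[0, -0.01, 0, 0, 0, 0, 0], [0, -0.02, 0, 0, 0, 0, 0], [0, -0.02, 0, 0, 0, 0, 0], [0, -0.02, 0, 0, 0, 0, 0], [0, 0, 0, 0, 0, 0, 0]]}}

```text
time: 5.38
eef_pos: [0.4454, 0.2948, 0.0904]
tcp_rot: [-1.561, 0.166, -0.17]
wrist_force: [0.4, 0.5, -1.7]
opening: 0.0397
```

```bash
python3 - <<'E'
from h import *
t=grab("top");s=grab("scene");F=[t,s]
X=[rimmask(f) for f in F]
for p in((.535,.017,-1.465),): print("tray",fit(F[:1],X[:1],RIM,p))
# held mould, in scene camera only
e=r.sense()["eef_pos"]; print(e,R.from_rotvec(r.sense()["tcp_rot"]).as_matrix().round(3).tolist())
z=e[2]-.0168
print(fit([s],[mmask(s)],[(-.032,.032,-.02,.02,z,z+.03)],(e[0],e[1],1.34)))
def place(tr,q,z,off=0):
    c,sn=np.cos(tr[2]),np.sin(tr[2]); w=(tr[0]+c*q[0]-sn*q[1],tr[1]+sn*q[0]+c*q[1],z); print(q,np.round(w,4)); return delta(w,tr[2]-np.pi/2)
tr=(.5348,.0155,-1.465)
for q in((-.035,-.045),(-.035,.045),(.035,0)): place(tr,q,.1)
E
```

```text
tray (array([ 0.53516301,  0.01738243, -1.4621952 ]), np.float64(314.5960784313725))
[0.44382443 0.2942304  0.08761271] [[0.977, 0.0, 0.212], [-0.212, 0.001, 0.977], [-0.0, -1.0, 0.001]]
(array([0.44406094, 0.2896205 , 1.32010951]), np.float64(296.81176470588235))
(-0.035, -0.045) [0.4864 0.0456 0.1   ]
delta [ 0.0944 -0.0126 -0.234 ] rot [-1.000e-03 -3.198e-01  1.000e-04] t 5.48 eef [0.4438 0.2942 0.0876] F [-0.2 -0.3 -1.3] open 0.0395
(-0.035, 0.045) [0.5759 0.0551 0.1   ]
delta [ 0.1798 -0.0126 -0.2057] rot [-1.000e-03 -3.198e-01  1.000e-04] t 5.48 eef [0.4438 0.2942 0.0876] F [-0.2 -0.3 -1.3] open 0.0395
(0.035, 0) [ 0.5385 -0.0193  0.1   ]
delta [ 0.1591 -0.0127 -0.2863] rot [-1.000e-03 -3.198e-01  1.000e-04] t 5.48 eef [0.4438 0.2942 0.0876] F [-0.2 -0.3 -1.3] open 0.0395
```

{"api": "arm_command", "payload": {"steps": [[0.0118, -0.002, -0.0293, 0, 0, 0, 0], [0.0118, -0.002, -0.0293, 0, 0, 0, 0], [0.0118, -0.002, -0.0293, 0, 0, 0, 0], [0.0118, -0.002, -0.0293, 0, 0, 0, 0], [0.0118, -0.002, -0.0293, 0, 0, 0, 0], [0.0118, -0.002, -0.0293, 0, 0, 0, 0], [0.0118, -0.002, -0.0293, 0, 0, 0, 0], [0.0118, -0.002, -0.0293, 0, 0, 0, 0], [0, 0, 0, 0, -0.107, 0, 0], [0, 0, 0, 0, -0.107, 0, 0], [0, 0, 0, 0, -0.107, 0, 0], [0, 0, 0, 0, 0, 0, 0]]}}

```text
time: 6.48
eef_pos: [0.4798, 0.0328, 0.0912]
tcp_rot: [-1.574, -0.084, 0.112]
wrist_force: [0.4, -0.3, -1.4]
opening: 0.04
```

```bash
python3 - <<'E'
from h import *
s=grab("scene")
e=r.sense()["eef_pos"]; z=e[2]-.0168
print(fit([s],[mmask(s)],[(-.032,.032,-.02,.02,z,z+.03)],(e[0],e[1],1.67)))
delta((.4864,.0456,.05),-1.465-np.pi/2)
E
```

```text
(array([0.48178277, 0.02898417, 1.67622094]), np.float64(249.62745098039215))
delta [0.009  0.0409 0.0121] rot [ 0.0048  0.014  -0.0186] t 6.53 eef [0.4797 0.0328 0.0911] F [ 0.7  0.5 -1.4] open 0.04
```

{"api": "arm_command", "payload": {"steps": [[0.003, 0.012, 0.004, 0.0015, 0.005, -0.006, 0], [0.003, 0.012, 0.004, 0.0015, 0.005, -0.006, 0], [0.003, 0.012, 0.004, 0.0015, 0.005, -0.006, 0], [0, 0.005, 0, 0, 0, 0, 0], [0, 0, 0, 0, 0, 0, 0]]}}

```text
time: 6.95
eef_pos: [0.4855, 0.0468, 0.0461]
tcp_rot: [-1.57, -0.067, 0.072]
wrist_force: [0.4, -0.5, -1.2]
opening: 0.0401
```

```bash
python3 - <<'E'
from h import *
delta((.4864,.0456,.0245),-1.465-np.pi/2)
E
```

```text
delta [ 0.0008  0.0216 -0.0012] rot [ 0.0005 -0.0176 -0.0032] t 6.95 eef [0.4855 0.0468 0.0461] F [ 0.4 -0.5 -1.2] open 0.0401
```

{"api": "arm_command", "payload": {"steps": [[0, 0.006, 0, 0, -0.006, 0, 0], [0, 0.006, 0, 0, -0.006, 0, 0], [0, 0.006, 0, 0, 0, 0, 0], [0, 0.003, 0, 0, 0, 0, 0], [0, 0, 0, 0, 0, 0, 0]]}}

```text
time: 7.37
eef_pos: [0.4853, 0.0467, 0.0235]
tcp_rot: [-1.57, -0.074, 0.08]
wrist_force: [-0.1, 0.6, -1.3]
opening: 0.0397
```

{"api": "arm_command", "payload": {"steps": [[0, 0, 0, 0, 0, 0, 0.6], [0, 0, 0, 0, 0, 0, 0.6], [0, 0, 0, 0, 0, 0, 0.6], [0, 0, 0, 0, 0, 0, 0.7], [0, 0, 0, 0, 0, 0, 0.7], [0, -0.02, 0, 0, 0, 0, 1], [0, -0.03, 0, 0, 0, 0, 1], [0, -0.03, 0, 0, 0, 0, 1], [0, 0, 0, 0, 0, 0, 1]]}}

```text
time: 8.12
eef_pos: [0.4862, 0.046, 0.1068]
tcp_rot: [-1.571, -0.073, 0.079]
wrist_force: [0.4, 0.2, 0.3]
opening: 0.0844
```

```bash
python3 - <<'E'
from h import *
s=grab("scene");t=grab("top")
for p in[(.5705,.4125,1.225),(.561,.281,1.37)]: print(fit([s],[mmask(s)],MOULD,p),fit([t],[mmask(t)],MOULD,p))
print("placed",fit([s],[mmask(s)],[(-.032,.032,-.02,.02,.006,.036)],(.486,.042,1.67)))
delta((.5611,.2815,.085),1.37-np.pi/2)
E
```

```text
(array([0.57093157, 0.40972603, 1.22499665]), np.float64(72.02352941176471)) (array([0.56944128, 0.41564324, 1.22338478]), np.float64(39.435294117647054))
(array([0.56249257, 0.27892509, 1.36658218]), np.float64(32.87843137254902)) (array([0.5597509 , 0.28271082, 1.36763776]), np.float64(29.372549019607842))
placed (array([0.48726766, 0.04213488, 1.67764292]), np.float64(22.6))
delta [0.0996 0.0174 0.2268] rot [ 0.003   0.2981 -0.0077] t 8.22 eef [0.4842 0.0461 0.1036] F [-0.5  0.7  0. ] open 0.0873
```

{"api": "arm_command", "payload": {"steps": [[0.0125, 0, 0.0284, 0, 0, 0, 1], [0.0125, 0, 0.0284, 0, 0, 0, 1], [0.0125, 0, 0.0284, 0, 0, 0, 1], [0.0125, 0, 0.0284, 0, 0, 0, 1], [0.0125, 0, 0.0284, 0, 0, 0, 1], [0.0125, 0, 0.0284, 0, 0, 0, 1], [0.0125, 0, 0.0284, 0, 0, 0, 1], [0.0125, 0, 0.0284, 0, 0, 0, 1], [0, 0.004, 0, 0, 0.099, 0, 1], [0, 0.004, 0, 0, 0.099, 0, 1], [0, 0.004, 0, 0, 0.099, 0, 1], [0, 0, 0, 0, 0, 0, 1]]}}

```text
time: 9.22
eef_pos: [0.5554, 0.291, 0.0706]
tcp_rot: [-1.577, 0.19, -0.147]
wrist_force: [-0.7, -0.4, -0.6]
opening: 0.0879
```

```bash
python3 - <<'E'
from h import *
s=grab("scene")
print(fit([s],[mmask(s)],MOULD,(.561,.281,1.37)))
delta((.5611,.2815,.05),1.367-np.pi/2)
E
```

```text
(array([0.56199954, 0.27858874, 1.3576502 ]), np.float64(67.69411764705882))
delta [ 0.0082  0.0207 -0.0077] rot [ 0.0161 -0.0053 -0.0262] t 9.27 eef [0.5553 0.2909 0.0707] F [ 0.6 -0.3 -0.5] open 0.0879
```

{"api": "arm_command", "payload": {"steps": [[0.004, 0.01, -0.004, 0.008, -0.002, -0.013, 1], [0.004, 0.01, -0.004, 0.008, -0.002, -0.013, 1], [0, 0, 0, 0, 0, 0, 1], [0, 0.01, 0, 0, 0, 0, 1], [0, 0.01, 0, 0, 0, 0, 1], [0, 0.009, 0, 0, 0, 0, 1], [0, 0, 0, 0, 0, 0, 1]]}}

```text
time: 9.85
eef_pos: [0.56, 0.28, 0.0167]
tcp_rot: [-1.567, 0.152, -0.147]
wrist_force: [0.4, 0.0, 0.2]
opening: 0.0878
```

```bash
python3 - <<'E'
from h import *
delta((.5611,.2815,.017),1.367-np.pi/2)
E
```

```text
delta [ 0.0008 -0.0003  0.0017] rot [ 0.0016  0.0134 -0.0027] t 9.85 eef [0.56   0.28   0.0167] F [0.4 0.  0.2] open 0.0878
```

{"api": "arm_command", "payload": {"steps": [[0, 0, 0, 0, 0, 0, 0], [0, 0, 0, 0, 0, 0, 0], [0, 0, 0, 0, 0, 0, 0], [0, 0, 0, 0, 0, 0, 0], [0, 0, 0, 0, 0, 0, 0], [0, 0, 0, 0, 0, 0, 0], [0, 0, 0, 0, 0, 0, 0], [0, 0, 0, 0, 0, 0, 0], [0, 0, 0, 0, 0, 0, 0], [0, 0, 0, 0, 0, 0, 0], [0, 0, 0, 0, 0, 0, 0], [0, 0, 0, 0, 0, 0, 0], [0, -0.01, 0, 0, 0, 0, 0], [0, -0.02, 0, 0, 0, 0, 0], [0, -0.02, 0, 0, 0, 0, 0], [0, -0.02, 0, 0, 0, 0, 0], [0, 0, 0, 0, 0, 0, 0]]}}

```text
time: 11.27
eef_pos: [0.5588, 0.2798, 0.0897]
tcp_rot: [-1.57, 0.154, -0.143]
wrist_force: [1.4, 0.2, -1.8]
opening: 0.0398
```

{"api": "arm_command", "payload": {"steps": [[0.0072, 0, -0.0259, 0, 0, 0, 0], [0.0072, 0, -0.0259, 0, 0, 0, 0], [0.0072, 0, -0.0259, 0, 0, 0, 0], [0.0072, 0, -0.0259, 0, 0, 0, 0], [0.0072, 0, -0.0259, 0, 0, 0, 0], [0.0072, 0, -0.0259, 0, 0, 0, 0], [0.0072, 0, -0.0259, 0, 0, 0, 0], [0.0072, 0, -0.0259, 0, 0, 0, 0], [0, 0, 0, 0, -0.1, 0, 0], [0, 0, 0, 0, -0.1, 0, 0], [0, 0, 0, 0, -0.1, 0, 0], [0, 0, 0, 0, 0, 0, 0]]}}

```text
time: 12.27
eef_pos: [0.5728, 0.0563, 0.0846]
tcp_rot: [-1.571, -0.09, 0.109]
wrist_force: [-0.3, 0.0, -2.3]
opening: 0.0398
```

```bash
python3 - <<'E'
from h import *
s=grab("scene")
e=r.sense()["eef_pos"]; z=e[2]-.0168
print(fit([s],[mmask(s)],[(-.032,.032,-.02,.02,z,z+.03)],(e[0],e[1],1.67)))
delta((.5759,.0551,.05),-1.465-np.pi/2)
E
```

```text
(array([0.56174722, 0.07956326, 2.29440983]), np.float64(296.7137254901961))
delta [ 0.0035  0.0345 -0.0015] rot [ 0.0021  0.0157 -0.0127] t 12.32 eef [0.5727 0.0562 0.0845] F [-0.4 -1.6 -2.6] open 0.04
```

{"api": "arm_command", "payload": {"steps": [[0.0018, 0.011, -0.0008, 0.001, 0.008, -0.006, 0], [0.0018, 0.011, -0.0008, 0.001, 0.008, -0.006, 0], [0, 0.011, 0, 0, 0, 0, 0], [0, 0, 0, 0, 0, 0, 0]]}}

```text
time: 12.65
eef_pos: [0.5761, 0.0562, 0.0496]
tcp_rot: [-1.569, -0.073, 0.074]
wrist_force: [-0.4, -0.5, -3.0]
opening: 0.0397
```

```bash
python3 - <<'E'
from h import *
delta((.5759,.0551,.0235),-1.465-np.pi/2)
E
```

```text
delta [-0.0003  0.0261 -0.0011] rot [-0.0009 -0.0122 -0.0001] t 12.65 eef [0.5761 0.0562 0.0496] F [-0.4 -0.5 -3. ] open 0.0397
```

{"api": "arm_command", "payload": {"steps": [[0, 0.007, 0, 0, -0.006, 0, 0], [0, 0.007, 0, 0, -0.006, 0, 0], [0, 0.007, 0, 0, 0, 0, 0], [0, 0.004, 0, 0, 0, 0, 0], [0, 0, 0, 0, 0, 0, 0]]}}

```text
time: 13.07
eef_pos: [0.5763, 0.0573, 0.023]
tcp_rot: [-1.568, -0.082, 0.083]
wrist_force: [-2.4, 0.1, 7.7]
opening: 0.0396
```

{"api": "arm_command", "payload": {"steps": [[0, 0, 0, 0, 0, 0, 0.6], [0, 0, 0, 0, 0, 0, 0.6], [0, 0, 0, 0, 0, 0, 0.6], [0, 0, 0, 0, 0, 0, 0.7], [0, 0, 0, 0, 0, 0, 0.7], [0, -0.02, 0, 0, 0, 0, 1], [0, -0.03, 0, 0, 0, 0, 1], [0, -0.03, 0, 0, 0, 0, 1], [0, 0, 0, 0, 0, 0, 1]]}}

```text
time: 13.82
eef_pos: [0.5751, 0.0569, 0.1042]
tcp_rot: [-1.569, -0.077, 0.086]
wrist_force: [-0.0, 0.1, -0.1]
opening: 0.0849
```

{"api": "arm_command", "payload": {"steps": [[0.0029, 0, 0.034, 0, 0, 0, 1], [0.0029, 0, 0.034, 0, 0, 0, 1], [0.0029, 0, 0.034, 0, 0, 0, 1], [0.0029, 0, 0.034, 0, 0, 0, 1], [0.0029, 0, 0.034, 0, 0, 0, 1], [0.0029, 0, 0.034, 0, 0, 0, 1], [0.0029, 0, 0.034, 0, 0, 0, 1], [0.0029, 0, 0.034, 0, 0, 0, 1], [0.0029, 0, 0.034, 0, 0, 0, 1], [0.0029, 0, 0.034, 0, 0, 0, 1], [0, 0, 0, 0, 0.11, 0, 1], [0, 0, 0, 0, 0.11, 0, 1], [0, 0, 0, 0, 0.11, 0, 1], [0, 0, 0, 0, 0.11, 0, 1], [0, 0, 0, 0, 0, 0, 1]]}}

```text
time: 15.07
eef_pos: [0.5697, 0.4172, 0.1005]
tcp_rot: [-1.547, 0.28, -0.281]
wrist_force: [0.6, -0.0, 0.0]
opening: 0.0876
```

```bash
python3 - <<'E'
from h import *
s=grab("scene");t=grab("top")
print(fit([s],[mmask(s)],MOULD,(.57,.412,1.225)))
for p in((.486,.043,1.67),(.576,.053,1.67)): print("placed",fit([s],[mmask(s)],[(-.032,.032,-.02,.02,.006,.036)],p),fit([t],[mmask(t)],[(-.032,.032,-.02,.02,.006,.036)],p))
print(fit([t],[rimmask(t)],RIM,(.535,.0174,-1.462)))
delta((.5699,.4122,.05),1.225-np.pi/2)
a=t["bgr"][180:360,120:360];b=s["bgr"][240:420,260:500]
cv2.imwrite("pics/g2.png",cv2.resize(np.hstack([a,b]),(800,300),interpolation=cv2.INTER_CUBIC))
E
```

```text
(array([0.5706754 , 0.40969902, 1.2321142 ]), np.float64(72.03529411764706))
placed (array([0.48754827, 0.04245686, 1.66096076]), np.float64(195.521568627451)) (array([0.4832849 , 0.04401387, 1.66023544]), np.float64(31.04313725490196))
placed (array([0.5785032 , 0.05501505, 1.6507614 ]), np.float64(212.64705882352942)) (array([0.57624443, 0.05658568, 1.67824264]), np.float64(26.976470588235294))
(array([ 0.5340607 ,  0.01733125, -1.46185046]), np.float64(433.16862745098035))
delta [ 0.0015  0.0506 -0.0043] rot [-0.0049 -0.0048 -0.0004] t 15.17 eef [0.5699 0.4165 0.1006] F [ 0.4  0.5 -0.1] open 0.0875
```

View pics/g2.png

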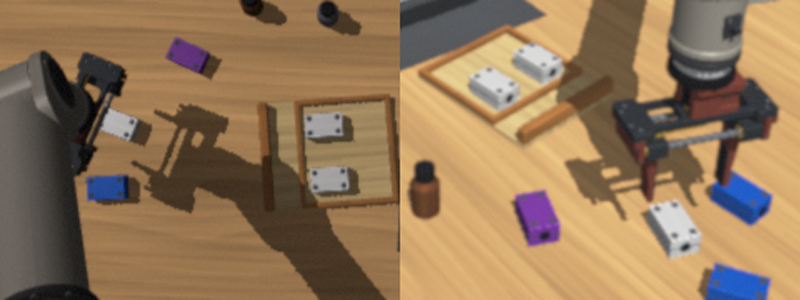

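{"api": "arm_command", "payload": {"steps": [[0.0005, 0.015, -0.0014, -0.001, -0.001, 0, 1], [0.0005, 0.015, -0.0014, -0.001, -0.001, 0, 1], [0.0005, 0.015, -0.0014, -0.001, -0.001, 0, 1], [0, 0.015, 0, 0, 0, 0, 1], [0, 0.015, 0, 0, 0, 0, 1], [0, 0.008, 0, 0, 0, 0, 1], [0, 0, 0, 0, 0, 0, 1]]}}

```text
time: 15.75
eef_pos: [0.5713, 0.41, 0.0146]
tcp_rot: [-1.55, 0.266, -0.262]
wrist_force: [-1.8, 0.8, 10.6]
opening: 0.0877
```

```bash
python3 - <<'E'
from h import *
delta((.5699,.4122,.017),1.225-np.pi/2)
E
```

```text
delta [-0.002  -0.0024  0.0016] rot [-0.0044  0.0091 -0.0033] t 15.75 eef [0.5713 0.41   0.0146] F [-1.8  0.8 10.6] open 0.0877
```

{"api": "arm_command", "payload": {"steps": [[0, -0.002, 0, 0, 0, 0, 1], [0, 0, 0, 0, 0, 0, 0], [0, 0, 0, 0, 0, 0, 0], [0, 0, 0, 0, 0, 0, 0], [0, 0, 0, 0, 0, 0, 0], [0, 0, 0, 0, 0, 0, 0], [0, 0, 0, 0, 0, 0, 0], [0, 0, 0, 0, 0, 0, 0], [0, 0, 0, 0, 0, 0, 0], [0, 0, 0, 0, 0, 0, 0], [0, 0, 0, 0, 0, 0, 0], [0, 0, 0, 0, 0, 0, 0], [0, 0, 0, 0, 0, 0, 0], [0, -0.01, 0, 0, 0, 0, 0], [0, -0.02, 0, 0, 0, 0, 0], [0, -0.02, 0, 0, 0, 0, 0], [0, -0.025, 0, 0, 0, 0, 0], [0, 0, 0, 0, 0, 0, 0]]}}

```text
time: 17.25
eef_pos: [0.5678, 0.4054, 0.0881]
tcp_rot: [-1.559, 0.271, -0.253]
wrist_force: [1.1, 0.6, -1.3]
opening: 0.0397
```

{"api": "arm_command", "payload": {"steps": [[0.0093, 0, -0.0335, 0, 0, 0, 0], [0.0093, 0, -0.0335, 0, 0, 0, 0], [0.0093, 0, -0.0335, 0, 0, 0, 0], [0.0093, 0, -0.0335, 0, 0, 0, 0], [0.0093, 0, -0.0335, 0, 0, 0, 0], [0.0093, 0, -0.0335, 0, 0, 0, 0], [0.0093, 0, -0.0335, 0, 0, 0, 0], [0.0093, 0, -0.0335, 0, 0, 0, 0], [0.0093, 0, -0.0335, 0, 0, 0, 0], [0.0093, 0, -0.0335, 0, 0, 0, 0], [0.0093, 0, -0.0335, 0, 0, 0, 0], [0.0093, 0, -0.0335, 0, 0, 0, 0], [0, 0, 0, 0, -0.113, 0, 0], [0, 0, 0, 0, -0.113, 0, 0], [0, 0, 0, 0, -0.113, 0, 0], [0, 0, 0, 0, -0.113, 0, 0], [0, 0, 0, 0, 0, 0, 0]]}}

```text
time: 18.67
eef_pos: [0.5248, -0.0245, 0.0777]
tcp_rot: [-1.565, -0.086, 0.145]
wrist_force: [0.4, -0.0, -2.5]
opening: 0.0398
```

```bash
python3 - <<'E'
from h import *
delta((.5385,-.0193,.05),-1.465-np.pi/2)
E
```

```text
delta [0.0153 0.0271 0.003 ] rot [-0.0049  0.0416 -0.0376] t 18.67 eef [ 0.5248 -0.0245  0.0777] F [ 0.4 -0.  -2.5] open 0.0398
```

{"api": "arm_command", "payload": {"steps": [[0.0051, 0.0085, 0.001, -0.0016, 0.014, -0.0125, 0], [0.0051, 0.0085, 0.001, -0.0016, 0.014, -0.0125, 0], [0.0051, 0.0085, 0.001, -0.0016, 0.014, -0.0125, 0], [0, 0, 0, 0, 0, 0, 0]]}}

```text
time: 19.0
eef_pos: [0.5373, -0.0183, 0.0497]
tcp_rot: [-1.568, -0.069, 0.072]
wrist_force: [-1.3, 0.4, -1.9]
opening: 0.0402
```

```bash
python3 - <<'E'
from h import *
delta((.5385,-.0193,.0228),-1.465-np.pi/2)
t=grab("top")
E
```

```text
delta [ 0.0012  0.0269 -0.0011] rot [-0.0018 -0.0155 -0.0018] t 19.0 eef [ 0.5373 -0.0183  0.0497] F [-1.3  0.4 -1.9] open 0.0402
```

{"api": "arm_command", "payload": {"steps": [[0.0004, 0.007, 0, 0, -0.006, 0, 0], [0.0004, 0.007, 0, 0, -0.006, 0, 0], [0, 0.007, 0, 0, 0, 0, 0], [0, 0.005, 0, 0, 0, 0, 0], [0, 0, 0, 0, 0, 0, 0]]}}

```text
time: 19.47
eef_pos: [0.5372, -0.018, 0.0223]
tcp_rot: [-1.567, -0.077, 0.083]
wrist_force: [0.1, 0.4, -2.4]
opening: 0.0396
```

{"api": "arm_command", "payload": {"steps": [[0, 0, 0, 0, 0, 0, 0.6], [0, 0, 0, 0, 0, 0, 0.6], [0, 0, 0, 0, 0, 0, 0.6], [0, 0, 0, 0, 0, 0, 0.7], [0, 0, 0, 0, 0, 0, 0.7], [0, -0.02, 0, 0, 0, 0, 1], [0, -0.03, 0, 0, 0, 0, 1], [0, -0.03, 0, 0, 0, 0, 1], [0, -0.03, 0.03, 0, 0, 0, 1], [0, 0, 0.04, 0, 0, 0, 1], [0, 0, 0.04, 0, 0, 0, 1], [0, 0, 0.04, 0, 0, 0, 1], [0, 0, 0.04, 0, 0, 0, 1], [0, 0, 0, 0, 0, 0, 1]]}}

```text
time: 20.63
eef_pos: [0.5223, 0.1743, 0.1418]
tcp_rot: [-1.564, -0.075, 0.066]
wrist_force: [-0.3, -0.5, 0.1]
opening: 0.0878
```

```bash
python3 - <<'E'
from h import *
s=grab("scene");t=grab("top")
for n,f in(("top",t),("scene",s)): print(n,"tray",fit([f],[rimmask(f)],RIM,(.535,.0174,-1.462)))
for p in((.486,.043,1.67),(.576,.053,1.67),(.539,-.018,1.67)): print("placed",[fit([f],[mmask(f)],[(-.032,.032,-.02,.02,.006,.036)],p) for f in(s,t)])
delta((.549,.153,.2),-1.465)
a=t["bgr"][180:360,250:490];b=s["bgr"][160:340,180:420]
cv2.imwrite("pics/g3.png",cv2.resize(np.hstack([a,b]),(800,300),interpolation=cv2.INTER_CUBIC))
E
```

```text
top tray (array([ 0.53428596,  0.01686678, -1.4648443 ]), np.float64(358.3254901960784))
scene tray (array([ 0.53695058,  0.01076671, -1.41307543]), np.float64(1218.7490196078431))
placed [(array([0.48993049, 0.0420928 , 1.60792858]), np.float64(360.10196078431375)), (array([0.48408212, 0.04433295, 1.65964384]), np.float64(161.0235294117647))]
placed [(array([0.57638118, 0.0529707 , 1.6812785 ]), np.float64(569.5843137254901)), (array([0.57649735, 0.05675884, 1.66314295]), np.float64(77.05098039215687))]
placed [(array([ 0.5399645 , -0.01691534,  1.59737112]), np.float64(818.6862745098039)), (array([ 0.53610833, -0.01568444,  1.66152106]), np.float64(158.06666666666666))]
delta [ 0.0251 -0.0583 -0.0158] rot [-0.0049  1.5481  0.003 ] t 20.73 eef [0.523  0.1668 0.1416] F [ 0.1 -0.6 -0.2] open 0.0879
```

View pics/g3.png

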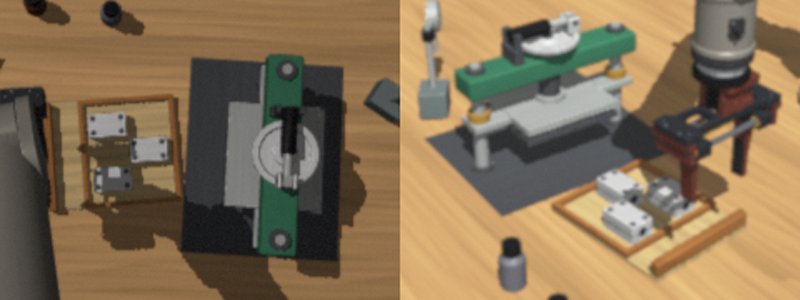

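```bash
python3 - <<'E'
from h import *
delta((.5165,.193,.06),-1.463-np.pi/2)
E
```

```text
delta [-0.0047  0.0816  0.0265] rot [-0.0012 -0.0247  0.005 ] t 20.73 eef [0.523  0.1668 0.1416] F [ 0.1 -0.6 -0.2] open 0.0879
```

{"api": "arm_command", "payload": {"steps": [[-0.0024, 0, 0.013, 0, -0.01, 0.002, 1], [-0.0024, 0.01, 0.013, 0, -0.01, 0.002, 1], [0, 0.025, 0, 0, 0, 0, 1], [0, 0.025, 0, 0, 0, 0, 1], [0, 0.02, 0, 0, 0, 0, 1], [0, 0.02, 0, 0, 0, 0, 1], [0, 0.018, 0, 0, 0, 0, 1], [0, 0, 0, 0, 0, 0, 1]]}}

```text
time: 21.4
eef_pos: [0.5165, 0.19, 0.0169]
tcp_rot: [-1.568, -0.077, 0.073]
wrist_force: [-0.2, -0.9, -0.1]
opening: 0.088
```

```bash
python3 - <<'E'
from h import *
delta((.5188,.1725,.021),-1.463-np.pi/2)
E
```

```text
delta [ 0.0006 -0.0041 -0.0177] rot [-0.0012 -0.0122  0.0028] t 21.4 eef [0.5165 0.19   0.0169] F [-0.2 -0.9 -0.1] open 0.088
```

{"api": "arm_command", "payload": {"steps": [[0, -0.004, -0.008, 0, -0.012, 0, 1], [0, 0, -0.008, 0, 0, 0, 1], [0.0008, 0, -0.01, 0, 0, 0, 1], [0.0008, 0, -0.01, 0, 0, 0, 1], [0.0008, 0, -0.01, 0, 0, 0, 1], [0.0008, 0, -0.01, 0, 0, 0, 1], [0.0008, 0, -0.01, 0, 0.017, 0, 1], [0.0008, 0, -0.01, 0, 0.017, 0, 1], [0.0008, 0, -0.01, 0, 0.017, 0, 1], [0.0008, 0, -0.01, 0, 0.017, 0, 1], [0, 0, 0, 0, 0, 0, 1]]}}

```text
time: 22.32
eef_pos: [0.5349, 0.0868, 0.0241]
tcp_rot: [-1.565, -0.031, 0.021]
wrist_force: [-0.2, 1.6, -0.1]
opening: 0.088
```

```bash
cat >>h.py <<'E'
def tray(p):
    t=grab("top"); q,c=fit([t],[rimmask(t)],RIM,p); q=q+[.0005,0,0]; H=np.array([.5285,-.218]); a=-1.6
    d=q[:2]-H; print("tray",q.round(4),c,"in press x,y:",(np.array([[np.cos(a),np.sin(a)],[-np.sin(a),np.cos(a)]])@d).round(4),"yawerr",round(q[2]-a,3)); return q,t
E
python3 - <<'E'
from h import *
tray((.5355,-.045,-1.5)); delta((.533,-.063,.02),-1.6-np.pi/2)
E
```

```text
tray [ 0.5404 -0.0688 -1.5499] 778.4901960784314 in press x,y: [-0.1495  0.0075] yawerr 0.05
delta [-0.007   0.0032 -0.1502] rot [-0.0058  0.0632  0.0062] t 22.37 eef [0.5348 0.0874 0.0241] F [ 0.6 -1.2  1.1] open 0.0877
```

{"api": "arm_command", "payload": {"steps": [[0, 0.001, -0.01, 0, 0.013, 0, 1], [0, 0.001, -0.01, 0, 0.013, 0, 1], [0, 0.001, -0.01, 0, 0.013, 0, 1], [0, 0, -0.01, 0, 0.013, 0, 1], [0, 0, -0.01, 0, 0.008, 0, 1], [0, 0, -0.01, 0, 0, 0, 1], [0, 0, 0, 0, 0, 0, 1]]}}

```text
time: 22.95
eef_pos: [0.5404, 0.0402, 0.0241]
tcp_rot: [-1.549, -0.0, -0.023]
wrist_force: [0.7, -0.2, 0.2]
opening: 0.0877
```

```bash
python3 - <<'E'
from h import *
q,t=tray((.534,-.125,-1.59)); delta((.533,-.063,.02),-1.6-np.pi/2)
s=grab("scene")
a=t["bgr"][180:360,250:490];b=s["bgr"][160:340,180:420]
cv2.imwrite("pics/g4.png",cv2.resize(np.hstack([a,b]),(800,300),interpolation=cv2.INTER_CUBIC))
E
```

```text
tray [ 0.5393 -0.1159 -1.5824] 890.0039215686274 in press x,y: [-0.1023  0.0078] yawerr 0.018
delta [-0.0059  0.0017 -0.104 ] rot [-0.0222  0.0144  0.0146] t 23.0 eef [0.5404 0.0408 0.0241] F [ 0.5  0.  -0.3] open 0.088
```

View pics/g4.png

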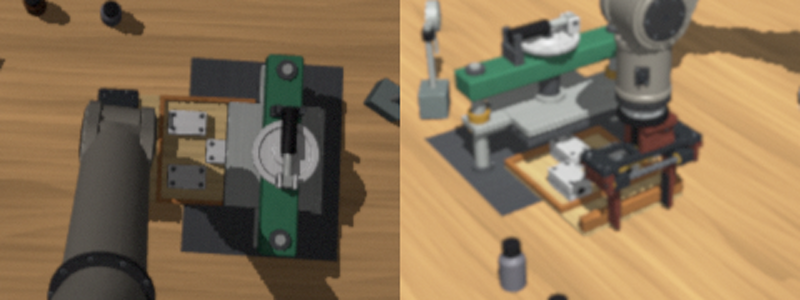

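{"api": "arm_command", "payload": {"steps": [[-0.001, 0, -0.01, -0.003, 0.004, 0.002, 1], [-0.001, 0, -0.01, -0.003, 0.004, 0.002, 1], [-0.001, 0, -0.01, -0.003, 0.004, 0.002, 1], [-0.001, 0, -0.01, -0.003, 0.003, 0.002, 1], [-0.001, 0, -0.01, 0, 0, 0, 1], [-0.001, 0, -0.01, 0, 0, 0, 1], [-0.001, 0, -0.01, 0, 0, 0, 1], [0, 0, -0.01, 0, 0, 0, 1], [0, 0, 0, 0, 0, 0, 1]]}}

```text
time: 23.8
eef_pos: [0.5359, -0.0238, 0.0241]
tcp_rot: [-1.546, -0.001, -0.018]
wrist_force: [-0.3, -0.4, -0.4]
opening: 0.0878
```

```bash
python3 - <<'E'
from h import *
q,t=tray((.532,-.187,-1.6)); delta((.533,-.063,.02),-1.6-np.pi/2)
E
```

```text
tray [ 0.5319 -0.1716 -1.6834] 1099.9764705882353 in press x,y: [-0.0464  0.0021] yawerr -0.083
delta [-0.0025  0.003  -0.04  ] rot [-0.0254  0.0187  0.011 ] t 23.85 eef [ 0.5358 -0.0231  0.024 ] F [ 0.2  1.2 -0.8] open 0.088
```

{"api": "arm_command", "payload": {"steps": [[-0.0008, 0.001, -0.008, -0.005, 0.004, 0.003, 1], [-0.0008, 0.001, -0.008, -0.005, 0.004, 0.003, 1], [-0.0008, 0.001, -0.008, -0.005, 0.004, 0.003, 1], [0, 0, -0.008, 0, 0.004, 0, 1], [0, 0, 0, 0, 0, 0, 1]]}}

```text
time: 24.27
eef_pos: [0.5368, -0.0413, 0.0227]
tcp_rot: [-1.547, 0.007, -0.016]
wrist_force: [-0.2, -0.4, 0.2]
opening: 0.0877
```

{"api": "arm_command", "payload": {"steps": [[0, 0, -0.005, 0, 0, 0, 1], [0, 0, -0.005, 0, 0, 0, 1], [0, 0, 0, 0, 0, 0, 1]]}}

```text
time: 24.52
eef_pos: [0.5367, -0.0473, 0.0225]
tcp_rot: [-1.544, 0.005, -0.012]
wrist_force: [0.3, -0.0, 0.6]
opening: 0.0878
```

```bash
python3 - <<'E'
from h import *
delta((.533,-.063,.02),-1.6-np.pi/2)
t=grab("top");s=grab("scene")
a=cv2.resize(t["bgr"][205:335,320:460],(400,371),interpolation=cv2.INTER_CUBIC);b=cv2.resize(s["bgr"][200:330,200:340],(400,371),interpolation=cv2.INTER_CUBIC)
cv2.imwrite("pics/g5.png",np.hstack([a,b]))
E
```

```text
delta [-0.0036  0.002  -0.0158] rot [-0.0269  0.0184  0.0038] t 24.52 eef [ 0.5367 -0.0473  0.0225] F [ 0.3 -0.   0.6] open 0.0878
```

View pics/g5.png

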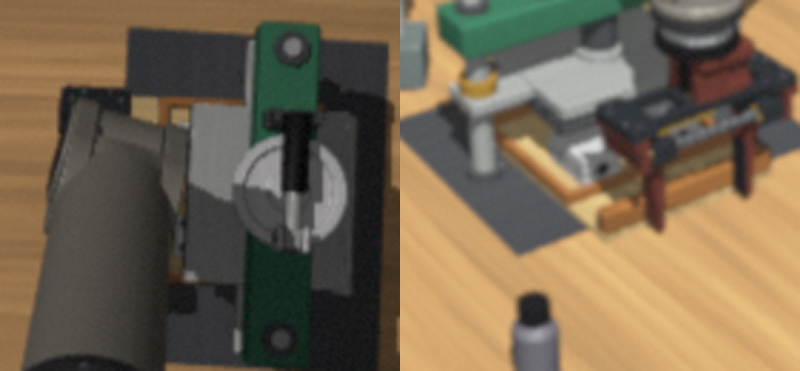

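{"api": "arm_command", "payload": {"steps": [[-0.002, 0, -0.008, -0.01, 0.012, 0, 1], [-0.002, 0, -0.008, -0.01, 0.012, 0, 1], [-0.001, 0, -0.006, 0, 0, 0, 1], [0, 0, 0, 0, 0, 0, 1]]}}

```text
time: 24.95
eef_pos: [0.534, -0.0625, 0.022]
tcp_rot: [-1.559, 0.016, -0.028]
wrist_force: [-0.2, 0.1, 0.1]
opening: 0.088
```

```bash
python3 - <<'E'
from h import *
delta((.533,-.063,.02),-1.6-np.pi/2); tray((.529,-.217,-1.6))
E
```

```text
delta [-0.001   0.002  -0.0005] rot [-0.0117  0.001   0.0071] t 24.95 eef [ 0.534  -0.0625  0.022 ] F [-0.2  0.1  0.1] open 0.088
tray [ 0.5285 -0.2136 -1.6232] 1200.18431372549 in press x,y: [-0.0044 -0.0002] yawerr -0.023
```

{"api": "arm_command", "payload": {"steps": [[0, 0, -0.005, 0, 0, 0, 1], [0, 0, -0.005, 0, 0, 0, 1], [0, 0, 0, 0, 0, 0, 1]]}}

```text
time: 25.25
eef_pos: [0.5338, -0.0619, 0.0219]
tcp_rot: [-1.547, 0.017, -0.023]
wrist_force: [-0.3, 0.1, -0.0]
opening: 0.0878
```

{"api": "arm_command", "payload": {"steps": [[0, 0, -0.004, 0, 0, 0, 1]]}}

```text
time: 25.33
eef_pos: [0.5338, -0.0631, 0.0218]
tcp_rot: [-1.544, 0.017, -0.022]
wrist_force: [1.3, 18.8, 3.8]
opening: 0.0879
```

{"api": "arm_command", "payload": {"steps": [[0, 0, -0.003, 0, 0, 0, 1]]}}

```text
time: 25.42
eef_pos: [0.5338, -0.0629, 0.0217]
tcp_rot: [-1.54, 0.017, -0.021]
wrist_force: [-0.2, 13.7, 5.0]
opening: 0.0879
```

{"api": "arm_command", "payload": {"steps": [[0, 0, 0.02, 0, 0, 0, 1], [0, -0.02, 0.03, 0, 0, 0, 1], [0, -0.04, 0.03, 0, 0, 0, 1], [0, -0.04, 0, 0, 0, 0, 1], [0, -0.04, 0, 0, 0, 0, 1], [0, -0.04, 0, 0, 0, 0, 1], [0, -0.04, 0, 0, 0, 0, 1], [0, -0.04, 0, 0, 0, 0, 1], [0, 0, 0, 0, 0, 0, 1]]}}

```text
time: 26.17
eef_pos: [0.5325, -0.003, 0.2874]
tcp_rot: [-1.554, 0.035, -0.025]
wrist_force: [1.3, 0.3, 0.2]
opening: 0.0875
```

```bash
python3 - <<'E'
from h import *
print(r.sense()["joint_pos"].round(2))
delta((.5565,-.2188,.29),-1.6)
delta((.5565,-.2188,.29),Rt=R.from_rotvec(r.sense()["tcp_rot"]))
print(R.from_rotvec(r.sense()["tcp_rot"]).as_matrix().round(2))
t=grab("top");s=grab("scene")
a=cv2.resize(t["bgr"][205:335,320:460],(400,371),interpolation=cv2.INTER_CUBIC);b=cv2.resize(s["bgr"][200:330,200:340],(400,371),interpolation=cv2.INTER_CUBIC)
cv2.imwrite("pics/g6.png",np.hstack([a,b]))
E
```

```text
[-0.43  0.2   0.39  1.85 -0.1   1.11 -0.04]
delta [ 0.0322 -0.0062 -0.2146] rot [-0.0074  1.5618 -0.0179] t 26.17 eef [ 0.5325 -0.003   0.2874] F [1.3 0.3 0.2] open 0.0875
delta [ 0.0322 -0.0062 -0.2146] rot [0. 0. 0.] t 26.17 eef [ 0.5325 -0.003   0.2874] F [1.3 0.3 0.2] open 0.0875
[[ 1.   -0.01  0.04]
 [-0.04  0.02  1.  ]
 [-0.01 -1.    0.02]]
```

View pics/g6.png

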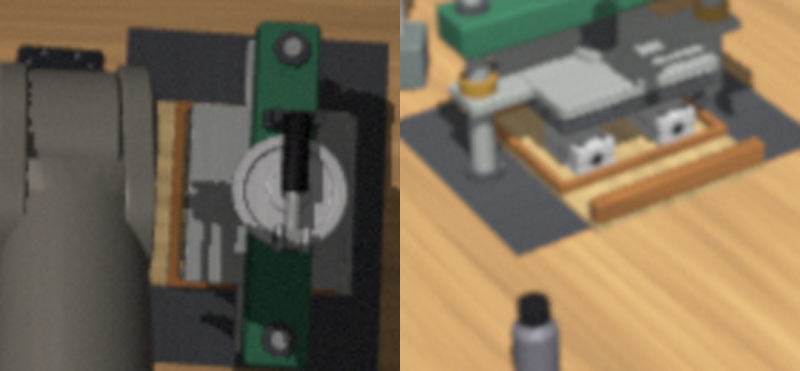

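{"api": "arm_command", "payload": {"steps": [[0.0046, -0.002, -0.0303, 0, 0, 0, 1], [0.0046, -0.002, -0.0303, 0, 0, 0, 1], [0.0046, -0.002, -0.0303, 0, 0, 0, 1], [0.0046, 0, -0.0303, 0, 0, 0, 1], [0.0046, 0, -0.0303, 0, 0, 0, 1], [0.0046, 0, -0.0303, 0, 0, 0, 1], [0.0046, 0, -0.0303, 0, 0, 0, 1]]}}

```text
time: 26.85
eef_pos: [0.5475, -0.2194, 0.2686]
tcp_rot: [-1.555, 0.051, 0.008]
wrist_force: [0.1, -0.7, -0.6]
opening: 0.0876
```

{"api": "arm_command", "payload": {"steps": [[0, 0, 0, 0, 0.12, 0, 1], [0, 0, 0, 0, 0.12, 0, 1], [0, 0, 0, 0, 0.12, 0, 1], [0, 0, 0, 0, 0.12, 0, 1], [0, 0, 0, 0, 0.12, 0, 1], [0, 0, 0, 0, 0.12, 0, 1], [0, 0, 0, 0, 0.12, 0, 1], [0, 0, 0, 0, 0.12, 0, 1], [0, 0, 0, 0, 0.12, 0, 1], [0, 0, 0, 0, 0.12, 0, 1], [0, 0, 0, 0, 0.12, 0, 1], [0, 0, 0, 0, 0.12, 0, 1], [0, 0, 0, 0, 0.12, 0, 1], [0, 0, 0, 0, 0, 0, 1]]}}

```text
time: 28.02
eef_pos: [0.5207, -0.2396, 0.2339]
tcp_rot: [-1.236, 1.349, -1.225]
wrist_force: [0.5, -0.5, -1.1]
opening: 0.0877
```

```bash
python3 - <<'E'
from h import *
print(r.sense()["joint_pos"].round(2)); delta((.5565,-.2188,.255),-1.6)
print(R.from_rotvec(r.sense()["tcp_rot"]).as_matrix().round(3))
E
```

```text
[-0.32  0.48  0.87  1.78 -0.35  1.15 -1.  ]
delta [-0.0238 -0.0243  0.0316] rot [ 0.0978 -0.0596 -0.0014] t 28.02 eef [ 0.5207 -0.2396  0.2339] F [ 0.5 -0.5 -1.1] open 0.0877
[[-0.089 -0.097  0.991]
 [-0.996  0.007 -0.088]
 [ 0.002 -0.995 -0.098]]
```

{"api": "arm_command", "payload": {"steps": [[-0.005, -0.01, 0, 0.03, 0, 0, 1], [-0.006, -0.01, 0.01, 0.03, -0.02, 0, 1], [-0.006, -0.004, 0.01, 0.03, -0.02, 0, 1], [-0.006, 0, 0.01, 0.01, -0.02, 0, 1], [0, 0, 0, 0, 0, 0, 1], [0, 0, 0, 0, 0, 0, 1]]}}

```text
time: 28.52
eef_pos: [0.5535, -0.2177, 0.2514]
tcp_rot: [-1.207, 1.218, -1.218]
wrist_force: [-0.3, 0.2, 0.1]
opening: 0.0876
```

```bash
python3 - <<'E'
from h import *
delta((.5565,-.2188,.2195),-1.6)
t=grab("top");s=grab("scene")
a=cv2.resize(t["bgr"][205:335,340:480],(400,371),interpolation=cv2.INTER_CUBIC);b=cv2.resize(s["bgr"][130:260,200:340],(400,371),interpolation=cv2.INTER_CUBIC)
cv2.imwrite("pics/g7.png",np.hstack([a,b]))
E
```

```text
delta [0.001  0.0319 0.0031] rot [0.002  0.0177 0.0018] t 28.52 eef [ 0.5535 -0.2177  0.2514] F [-0.3  0.2  0.1] open 0.0876
```

View pics/g7.png

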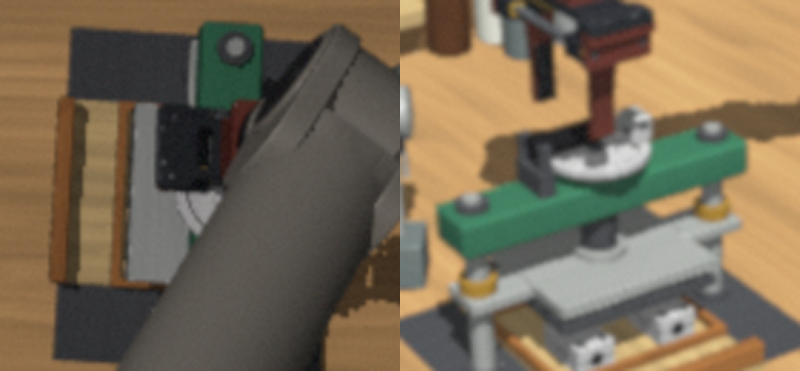

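{"api": "arm_command", "payload": {"steps": [[0, 0.01, 0.001, 0, 0.008, 0, 1], [0, 0.01, 0.001, 0, 0.008, 0, 1], [0, 0.008, 0.001, 0, 0, 0, 1], [0, 0.004, 0, 0, 0, 0, 1], [0, 0, 0, 0, 0, 0, 0.4], [0, 0, 0, 0, 0, 0, 0.4], [0, 0, 0, 0, 0, 0, 0.4], [0, 0, 0, 0, 0, 0, 0.4], [0, 0, 0, 0, 0, 0, 0.4], [0, 0, 0, 0, 0, 0, 0.4], [0, 0, 0, 0, 0, 0, 0.4]]}}

```text
time: 29.53
eef_pos: [0.5556, -0.2189, 0.2149]
tcp_rot: [-1.199, 1.235, -1.232]
wrist_force: [-0.1, -0.8, 0.3]
opening: 0.0445
```

{"api": "arm_command", "payload": {"steps": [[0, 0, 0, 0, 0, 0, 0], [0, 0, 0, 0, 0, 0, 0], [0, 0, 0, 0, 0, 0, 0], [0, 0, 0, 0, 0, 0, 0], [0, 0, 0, 0, 0, 0, 0], [0, 0, 0, 0, 0, 0, 0]]}}

```text
time: 30.03
eef_pos: [0.5554, -0.2192, 0.215]
tcp_rot: [-1.199, 1.235, -1.232]
wrist_force: [0.5, -0.0, -0.4]
opening: 0.023
```

```bash
python3 - <<'E'
from h import *
delta((.5565,-.2188,.2195),-1.6)
E
```

```text
delta [-0.0005 -0.0045  0.001 ] rot [ 0.0046 -0.003   0.0023] t 30.03 eef [ 0.5554 -0.2192  0.215 ] F [ 0.5 -0.  -0.4] open 0.023
```

{"api": "arm_command", "payload": {"steps": [[0, -0.0096, -0.0007, 0, 0, 0, 0], [0, -0.0094, -0.002, 0, 0, 0, 0], [0, -0.009, -0.0033, 0, 0, 0, 0], [0, -0.0085, -0.0045, 0, 0, 0, 0]]}}

```text
time: 30.37
eef_pos: [0.5433, -0.2187, 0.2506]
tcp_rot: [-1.204, 1.238, -1.232]
wrist_force: [1.2, -1.5, -9.3]
opening: 0.0233
```

{"api": "arm_command", "payload": {"steps": [[0, -0.0078, -0.005, 0, 0, 0, 0], [0, -0.0069, -0.0065, 0, 0, 0, 0], [0, -0.0059, -0.0076, 0, 0, 0, 0], [0, -0.0048, -0.0083, 0, 0, 0, 0], [0, -0.003, -0.0085, 0, 0, 0, 0]]}}

```text
time: 30.78
eef_pos: [0.5039, -0.2176, 0.2844]
tcp_rot: [-1.201, 1.238, -1.232]
wrist_force: [0.7, 0.8, -3.3]
opening: 0.0227
```

```bash
python3 - <<'E'
from h import *
delta((.5,-.2188,.285),-1.6)
t=grab("top");s=grab("scene")
a=cv2.resize(t["bgr"][205:335,340:480],(400,371),interpolation=cv2.INTER_CUBIC);b=cv2.resize(s["bgr"][110:240,200:340],(400,371),interpolation=cv2.INTER_CUBIC)
cv2.imwrite("pics/g8.png",np.hstack([a,b]))
E
```

```text
delta [ 0.0014 -0.0005 -0.0039] rot [ 0.008  -0.0041  0.0028] t 30.78 eef [ 0.5039 -0.2176  0.2844] F [ 0.7  0.8 -3.3] open 0.0227
```

View pics/g8.png

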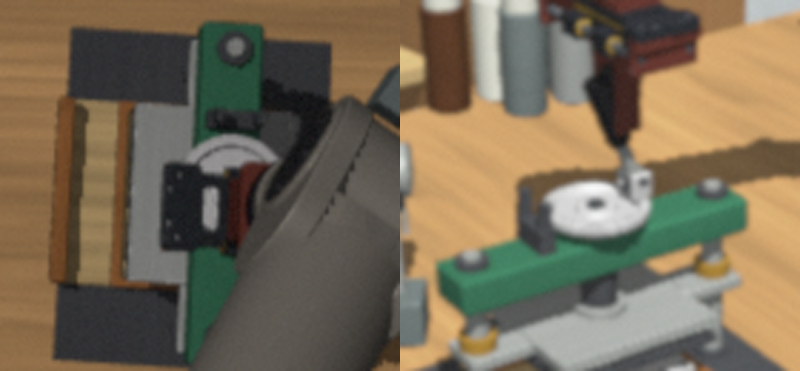

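{"api": "arm_command", "payload": {"steps": [[0, -0.001, -0.007, 0, 0, 0, 0], [0, -0.0005, -0.007, 0, 0, 0, 0], [0, 0, -0.005, 0, 0, 0, 0], [0, 0, 0, 0, 0, 0, 0.5], [0, 0, 0, 0, 0, 0, 0.5], [0, 0, 0, 0, 0, 0, 0.5], [0, 0, 0, 0, 0, 0, 0.5], [0, 0, 0, 0, 0, 0, 0.5]]}}

```text
time: 31.55
eef_pos: [0.4834, -0.2167, 0.2875]
tcp_rot: [-1.198, 1.236, -1.232]
wrist_force: [-0.5, 0.3, -0.4]
opening: 0.0439
```

```bash
python3 - <<'E'
from h import *
delta((.4865,-.2167,.274),-1.6)
s=grab("scene")
b=cv2.resize(s["bgr"][110:240,200:340],(400,371),interpolation=cv2.INTER_CUBIC)
cv2.imwrite("pics/g9.png",b)
E
```

```text
delta [-0.0002  0.0135  0.0031] rot [ 0.0053 -0.0034  0.0014] t 31.55 eef [ 0.4834 -0.2167  0.2875] F [-0.5  0.3 -0.4] open 0.0439
```

View pics/g9.png

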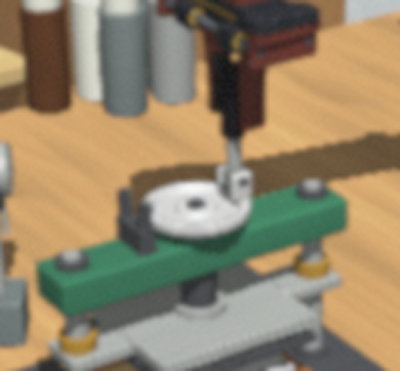

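{"api": "arm_command", "payload": {"steps": [[0, 0.006, 0.002, 0, 0, 0, 0.5], [0, 0.006, 0.001, 0, 0, 0, 0.5], [0, 0.002, 0, 0, 0, 0, 0.5], [0, 0, 0, 0, 0, 0, 0], [0, 0, 0, 0, 0, 0, 0], [0, 0, 0, 0, 0, 0, 0], [0, 0, 0, 0, 0, 0, 0], [0, 0, 0, 0, 0, 0, 0], [0, 0, 0, 0, 0, 0, 0]]}}

```text
time: 32.35
eef_pos: [0.4868, -0.217, 0.271]
tcp_rot: [-1.201, 1.238, -1.232]
wrist_force: [1.2, -0.6, -2.7]
opening: 0.0234
```

```bash
cat >>h.py <<'E'
C0=np.array([.5285,-.218])
def wind(n,st,gain=1.0,rad=.0425,C=C0,z=.274):
    s=r.sense(); M=R.from_rotvec(s["tcp_rot"]); p=s["eef_pos"]; d=p[:2]-C; ph=np.arctan2(d[1],d[0])
    print("phi",ph.round(3),"rad",np.hypot(*d).round(4),"eef",p.round(4),"F",s["wrist_force"].round(1),"open",round(s["opening"],4),"t",round(s["time"],2),"tilt",M.as_matrix()[:,1].round(3),"toolx",M.as_matrix()[:,0].round(3))
    rows=[];q=p.copy()
    for i in range(n):
        ph-=st; g=np.array([*(C+rad*np.array([np.cos(ph),np.sin(ph)])),p[2]+(z-p[2])*min(1,(i+1)/4)])
        v=M.inv().apply(g-q)*gain; rows.append([*v.round(4),0,0,0,0]); q=g
    print([[float(x) if x else 0 for x in w] for w in rows])
E
python3 -c "
from h import *
wind(8,.35)"
```

```text
phi 3.117 rad 0.0417 eef [ 0.4868 -0.217   0.271 ] F [ 1.2 -0.6 -2.7] open 0.0234 t 32.35 tilt [-0.007 -0.002 -1.   ] toolx [-0.033 -0.999  0.003]
[[-0.0146, -0.0008, 0.0017, 0, 0, 0, 0], [-0.0129, -0.0008, 0.0073, 0, 0, 0, 0], [-0.0096, -0.0009, 0.0113, 0, 0, 0, 0], [-0.0051, -0.0009, 0.0139, 0, 0, 0, 0], [-0.0001, -0.0001, 0.0148, 0, 0, 0, 0], [0.005, -0.0001, 0.0139, 0, 0, 0, 0], [0.0095, -0.0001, 0.0114, 0, 0, 0, 0], [0.0128, 0, 0.0074, 0, 0, 0, 0]]
```

{"api": "arm_command", "payload": {"steps": [[-0.0146, -0.0008, 0.0017, 0, 0, 0, 0], [-0.0129, -0.0008, 0.0073, 0, 0, 0, 0], [-0.0096, -0.0009, 0.0113, 0, 0, 0, 0], [-0.0051, -0.0009, 0.0139, 0, 0, 0, 0], [-0.0001, -0.0001, 0.0148, 0, 0, 0, 0], [0.005, -0.0001, 0.0139, 0, 0, 0, 0], [0.0095, -0.0001, 0.0114, 0, 0, 0, 0], [0.0128, 0, 0.0074, 0, 0, 0, 0]]}}

```text
time: 33.02
eef_pos: [0.5641, -0.1956, 0.2709]
tcp_rot: [-1.201, 1.258, -1.208]
wrist_force: [-2.4, 5.8, 5.4]
opening: 0.0236
```

```bash
python3 -c "
from h import *
wind(14,.35,1.05)"
```

```text
phi 0.562 rad 0.0421 eef [ 0.5641 -0.1956  0.2709] F [-2.4  5.8  5.4] open 0.0236 t 33.02 tilt [-0.025  0.016 -1.   ] toolx [-0.031 -0.999 -0.016]
[[0.0139, -0.0012, 0.0066, 0, 0, 0, 0], [0.0155, -0.0011, 0.001, 0, 0, 0, 0], [0.0149, -0.0009, -0.0044, 0, 0, 0, 0], [0.0125, -0.0008, -0.0092, 0, 0, 0, 0], [0.0086, 0.0002, -0.0129, 0, 0, 0, 0], [0.0037, 0.0003, -0.0151, 0, 0, 0, 0], [-0.0017, 0.0004, -0.0154, 0, 0, 0, 0], [-0.0069, 0.0005, -0.0139, 0, 0, 0, 0], [-0.0113, 0.0004, -0.0107, 0, 0, 0, 0], [-0.0143, 0.0004, -0.0062, 0, 0, 0, 0], [-0.0155, 0.0003, -0.0009, 0, 0, 0, 0], [-0.0149, 0.0001, 0.0045, 0, 0, 0, 0], [-0.0125, 0, 0.0093, 0, 0, 0, 0], [-0.0085, -0.0002, 0.013, 0, 0, 0, 0]]
```

{"api": "arm_command", "payload": {"steps": [[0.0139, -0.0012, 0.0066, 0, 0, 0, 0], [0.0155, -0.0011, 0.001, 0, 0, 0, 0], [0.0149, -0.0009, -0.0044, 0, 0, 0, 0], [0.0125, -0.0008, -0.0092, 0, 0, 0, 0], [0.0086, 0.0002, -0.0129, 0, 0, 0, 0], [0.0037, 0.0003, -0.0151, 0, 0, 0, 0], [-0.0017, 0.0004, -0.0154, 0, 0, 0, 0], [-0.0069, 0.0005, -0.0139, 0, 0, 0, 0], [-0.0113, 0.0004, -0.0107, 0, 0, 0, 0], [-0.0143, 0.0004, -0.0062, 0, 0, 0, 0], [-0.0155, 0.0003, -0.0009, 0, 0, 0, 0], [-0.0149, 0.0001, 0.0045, 0, 0, 0, 0], [-0.0125, 0, 0.0093, 0, 0, 0, 0], [-0.0085, -0.0002, 0.013, 0, 0, 0, 0]]}}

```text
time: 34.18
eef_pos: [0.5007, -0.1926, 0.2704]
tcp_rot: [-1.218, 1.263, -1.222]
wrist_force: [-17.6, 5.1, 13.7]
opening: 0.0236
```

```bash
python3 -c "
from h import *
wind(16,.35,1.05)"
```

```text
phi 2.401 rad 0.0376 eef [ 0.5007 -0.1926  0.2704] F [-17.6   5.1  13.7] open 0.0236 t 34.18 tilt [-0.036 -0.001 -0.999] toolx [-0.038 -0.999  0.002]
[[-0.0132, -0.0012, 0.008, 0, 0, 0, 0], [-0.0052, -0.0015, 0.0146, 0, 0, 0, 0], [0.0001, -0.0015, 0.0155, 0, 0, 0, 0], [0.0054, -0.0014, 0.0145, 0, 0, 0, 0], [0.0101, -0.0004, 0.0118, 0, 0, 0, 0], [0.0135, -0.0002, 0.0076, 0, 0, 0, 0], [0.0153, -0.0001, 0.0025, 0, 0, 0, 0], [0.0153, 0.0001, -0.0029, 0, 0, 0, 0], [0.0134, 0.0003, -0.0079, 0, 0, 0, 0], [0.0098, 0.0004, -0.012, 0, 0, 0, 0], [0.0051, 0.0005, -0.0147, 0, 0, 0, 0], [-0.0002, 0.0006, -0.0155, 0, 0, 0, 0], [-0.0055, 0.0005, -0.0145, 0, 0, 0, 0], [-0.0102, 0.0004, -0.0117, 0, 0, 0, 0], [-0.0136, 0.0002, -0.0075, 0, 0, 0, 0], [-0.0154, 0.0001, -0.0024, 0, 0, 0, 0]]
```

```bash
python3 -c "
from h import *
wind(11,.35,1.1,.0435)"
```

```text
phi 2.401 rad 0.0376 eef [ 0.5007 -0.1926  0.2704] F [-17.6   5.1  13.7] open 0.0236 t 34.18 tilt [-0.036 -0.001 -0.999] toolx [-0.038 -0.999  0.002]
[[-0.0148, -0.0013, 0.0078, 0, 0, 0, 0], [-0.0056, -0.0015, 0.0156, 0, 0, 0, 0], [0.0001, -0.0016, 0.0166, 0, 0, 0, 0], [0.0058, -0.0015, 0.0156, 0, 0, 0, 0], [0.0108, -0.0004, 0.0127, 0, 0, 0, 0], [0.0145, -0.0003, 0.0082, 0, 0, 0, 0], [0.0164, -0.0001, 0.0027, 0, 0, 0, 0], [0.0164, 0.0001, -0.0031, 0, 0, 0, 0], [0.0143, 0.0003, -0.0085, 0, 0, 0, 0], [0.0105, 0.0005, -0.0129, 0, 0, 0, 0], [0.0055, 0.0006, -0.0157, 0, 0, 0, 0]]
```

{"api": "arm_command", "payload": {"steps": [[-0.0148, -0.0013, 0.0078, 0, 0, 0, 0], [-0.0056, -0.0015, 0.0156, 0, 0, 0, 0], [0.0001, -0.0016, 0.0166, 0, 0, 0, 0], [0.0058, -0.0015, 0.0156, 0, 0, 0, 0], [0.0108, -0.0004, 0.0127, 0, 0, 0, 0], [0.0145, -0.0003, 0.0082, 0, 0, 0, 0], [0.0164, -0.0001, 0.0027, 0, 0, 0, 0], [0.0164, 0.0001, -0.0031, 0, 0, 0, 0], [0.0143, 0.0003, -0.0085, 0, 0, 0, 0], [0.0105, 0.0005, -0.0129, 0, 0, 0, 0], [0.0055, 0.0006, -0.0157, 0, 0, 0, 0]]}}

```text
time: 35.1
eef_pos: [0.5345, -0.2606, 0.2715]
tcp_rot: [-1.225, 1.278, -1.19]
wrist_force: [4.9, 3.9, -3.7]
opening: 0.0234
```

```bash
python3 -c "
from h import *
wind(11,.35,1.1,.0435)"
```

```text
phi -1.431 rad 0.043 eef [ 0.5345 -0.2606  0.2715] F [ 4.9  3.9 -3.7] open 0.0234 t 35.1 tilt [-0.056  0.017 -0.998] toolx [-0.027 -0.999 -0.016]
[[0.0004, 0.0002, -0.0166, 0, 0, 0, 0], [-0.0058, 0.0003, -0.0156, 0, 0, 0, 0], [-0.0108, 0.0002, -0.0127, 0, 0, 0, 0], [-0.0145, 0, -0.0082, 0, 0, 0, 0], [-0.0164, 0.0004, -0.0027, 0, 0, 0, 0], [-0.0164, 0.0001, 0.0031, 0, 0, 0, 0], [-0.0143, -0.0003, 0.0085, 0, 0, 0, 0], [-0.0105, -0.0006, 0.0129, 0, 0, 0, 0], [-0.0055, -0.0008, 0.0157, 0, 0, 0, 0], [0.0003, -0.0009, 0.0166, 0, 0, 0, 0], [0.006, -0.001, 0.0155, 0, 0, 0, 0]]
```

{"api": "arm_command", "payload": {"steps": [[0.0004, 0.0002, -0.0166, 0.012, 0, 0, 0], [-0.0058, 0.0003, -0.0156, 0.012, 0, 0, 0], [-0.0108, 0.0002, -0.0127, 0.012, 0, 0, 0], [-0.0145, 0, -0.0082, 0.012, 0, 0, 0], [-0.0164, 0.0004, -0.0027, 0.012, 0, 0, 0], [-0.0164, 0.0001, 0.0031, 0, 0, 0, 0], [-0.0143, -0.0003, 0.0085, 0, 0, 0, 0], [-0.0105, -0.0006, 0.0129, 0, 0, 0, 0], [-0.0055, -0.0008, 0.0157, 0, 0, 0, 0], [0.0003, -0.0009, 0.0166, 0, 0, 0, 0], [0.006, -0.001, 0.0155, 0, 0, 0, 0]]}}

```text
time: 36.02
eef_pos: [0.549, -0.1816, 0.2721]
tcp_rot: [-1.19, 1.221, -1.243]
wrist_force: [-5.9, 1.0, 0.7]
opening: 0.0237
```

```bash
python3 -c "
from h import *
wind(6,.3,1.1,.0435)"
```

```text
phi 1.058 rad 0.0417 eef [ 0.549  -0.1816  0.2721] F [-5.9  1.   0.7] open 0.0237 t 36.02 tilt [ 0.012 -0.006 -1.   ] toolx [-0.032 -0.999  0.006]
[[0.0067, -0.0003, 0.0125, 0, 0, 0, 0], [0.0115, -0.0003, 0.0086, 0, 0, 0, 0], [0.0135, -0.0004, 0.0048, 0, 0, 0, 0], [0.0143, -0.0004, 0.0006, 0, 0, 0, 0], [0.0138, 0, -0.0037, 0, 0, 0, 0], [0.0121, 0, -0.0076, 0, 0, 0, 0]]
```

{"api": "arm_command", "payload": {"steps": [[0.0067, -0.0003, 0.0125, 0, 0, 0, 0], [0.0115, -0.0003, 0.0086, 0, 0, 0, 0], [0.0135, -0.0004, 0.0048, 0, 0, 0, 0], [0.0143, -0.0004, 0.0006, 0, 0, 0, 0], [0.0138, 0, -0.0037, 0, 0, 0, 0], [0.0121, 0, -0.0076, 0, 0, 0, 0]]}}

```text
time: 36.52
eef_pos: [0.5593, -0.2479, 0.2721]
tcp_rot: [-1.196, 1.237, -1.216]
wrist_force: [-2.1, 8.8, 3.8]
opening: 0.0237
```

```bash
python3 -c "
from h import *
wind(4,.25,1.1,.0435)"
```

```text
phi -0.771 rad 0.0429 eef [ 0.5593 -0.2479  0.2721] F [-2.1  8.8  3.8] open 0.0237 t 36.52 tilt [-0.007  0.01  -1.   ] toolx [-0.024 -1.    -0.01 ]
[[0.0081, -0.0005, -0.0087, 0, 0, 0, 0], [0.0052, -0.0005, -0.0107, 0, 0, 0, 0], [0.0024, -0.0005, -0.0117, 0, 0, 0, 0], [-0.0006, -0.0004, -0.0119, 0, 0, 0, 0]]
```

{"api": "arm_command", "payload": {"steps": [[0.0081, -0.0005, -0.0087, 0, 0, 0, 0], [0.0052, -0.0005, -0.0107, 0, 0, 0, 0], [0.0024, -0.0005, -0.0117, 0, 0, 0, 0], [-0.0006, -0.0004, -0.0119, 0, 0, 0, 0]]}}

```text
time: 36.85
eef_pos: [0.5212, -0.2603, 0.2724]
tcp_rot: [-1.19, 1.226, -1.217]
wrist_force: [7.7, -1.8, -9.6]
opening: 0.0236
```

```bash
python3 -c "
from h import *
wind(2,.15,1.2,.0435)"
```

```text
phi -1.741 rad 0.0429 eef [ 0.5212 -0.2603  0.2724] F [ 7.7 -1.8 -9.6] open 0.0236 t 36.85 tilt [ 0.003  0.011 -1.   ] toolx [-0.019 -1.    -0.011]
[[-0.0011, -0.0005, -0.0077, 0, 0, 0, 0], [-0.0029, -0.0005, -0.0073, 0, 0, 0, 0]]
```

{"api": "arm_command", "payload": {"steps": [[-0.0011, 0, -0.006, 0, 0, 0, 0], [0, 0, 0, 0, 0, 0, 0]]}}

```text
time: 37.02
eef_pos: [0.5154, -0.259, 0.2723]
tcp_rot: [-1.188, 1.223, -1.219]
wrist_force: [-0.5, 0.4, -2.7]
opening: 0.0238
```

```bash
python3 -c "
from h import *
wind(1,.15,1.2,.0435); print(r.sense()['joint_pos'].round(2))"
```

```text
phi -1.88 rad 0.043 eef [ 0.5154 -0.259   0.2723] F [-0.5  0.4 -2.7] open 0.0238 t 37.02 tilt [ 0.007  0.01  -1.   ] toolx [-0.019 -1.    -0.01 ]
[[-0.0022, -0.0005, -0.0075, 0, 0, 0, 0]]
[-0.29  0.37  0.86  1.8  -0.32  1.12 -0.92]
```

{"api": "arm_command", "payload": {"steps": [[0, 0, 0, 0, 0, 0, 0.5], [0, 0, 0, 0, 0, 0, 0.5], [0, 0, 0, 0, 0, 0, 0.5], [0, 0, 0, 0, 0, 0, 0.5], [0, -0.02, 0, 0, 0, 0, 0.5], [0, -0.03, 0, 0, 0, 0, 0.5], [0, -0.03, 0, 0, 0, 0, 0.5], [0, -0.012, 0, 0, 0, 0, 0], [0.014, 0, -0.004, 0, 0, 0, 0], [0.014, 0, -0.005, 0, 0, 0, 0], [0.014, 0, -0.005, 0, 0, 0, 0], [0, 0, 0, 0, 0, 0, 0], [0, 0, 0, 0, 0, 0, 0]]}}

```text
time: 38.1
eef_pos: [0.5007, -0.3032, 0.3706]
tcp_rot: [-1.192, 1.224, -1.217]
wrist_force: [-0.1, 0.4, 0.5]
opening: 0.0075
```

```bash
python3 -c "
from h import *
delta((.502,-.302,.287),-1.57)"
```

```text
delta [-0.0005  0.0836  0.001 ] rot [-0.0037 -0.0184 -0.009 ] t 38.1 eef [ 0.5007 -0.3032  0.3706] F [-0.1  0.4  0.5] open 0.0075
```

{"api": "arm_command", "payload": {"steps": [[0, 0.03, 0, 0, 0, 0, 0], [0, 0.03, 0, 0, 0, 0, 0], [0, 0.02, 0, 0, 0, 0, 0], [0, 0, 0, 0, 0, 0, 0]]}}

```text
time: 38.43
eef_pos: [0.5037, -0.3006, 0.2893]
tcp_rot: [-1.19, 1.219, -1.218]
wrist_force: [-0.1, 0.8, -1.1]
opening: 0.0004
```

{"api": "arm_command", "payload": {"steps": [[-0.0095, 0, 0.003, 0, 0, 0, 0], [-0.0095, 0, 0.003, 0, 0, 0, 0], [-0.0095, 0, 0.003, 0, 0, 0, 0]]}}

```text
time: 38.68
eef_pos: [0.5137, -0.2717, 0.291]
tcp_rot: [-1.191, 1.221, -1.221]
wrist_force: [0.2, -5.9, -2.5]
opening: 0.0005
```

{"api": "arm_command", "payload": {"steps": [[-0.0095, 0, 0.003, 0, 0, 0, 0], [-0.0095, 0, 0.003, 0, 0, 0, 0], [-0.0095, 0, 0.003, 0, 0, 0, 0]]}}

```text
time: 38.93
eef_pos: [0.5253, -0.2426, 0.2944]
tcp_rot: [-1.191, 1.215, -1.228]
wrist_force: [-1.0, -2.7, -0.4]
opening: 0.0005
```

{"api": "arm_command", "payload": {"steps": [[-0.0095, 0, 0.003, 0, 0, 0, 0], [-0.0095, 0, 0.003, 0, 0, 0, 0], [-0.0095, 0, 0.003, 0, 0, 0, 0]]}}

```text
time: 39.18
eef_pos: [0.5372, -0.2089, 0.2962]
tcp_rot: [-1.188, 1.212, -1.225]
wrist_force: [-1.4, -0.2, 0.2]
opening: 0.0006
```

{"api": "arm_command", "payload": {"steps": [[-0.0095, 0, 0.003, 0, 0, 0, 0], [-0.0095, 0, 0.003, 0, 0, 0, 0], [0, -0.03, 0, 0, 0, 0, 0], [0, -0.03, 0, 0, 0, 0, 0], [-0.03, -0.02, -0.01, 0, 0, 0, 0], [-0.04, 0, -0.01, 0, 0, 0, 0], [-0.04, 0, -0.01, 0, 0, 0, 0], [-0.04, 0, -0.01, 0, 0, 0, 0], [-0.04, 0, -0.01, 0, 0, 0, 0], [-0.04, 0, -0.01, 0, 0, 0, 0], [-0.04, 0, 0, 0, 0, 0, 0], [-0.04, 0, 0, 0, 0, 0, 0], [0, 0, 0, 0, 0, 0, 0]]}}

```text
time: 40.27
eef_pos: [0.4846, 0.1433, 0.3817]
tcp_rot: [-1.185, 1.215, -1.214]
wrist_force: [-0.2, 0.1, -0.7]
opening: 0.0008
```

```bash
python3 - <<'E'
from h import *
t=grab("top");s=grab("scene")
a=cv2.resize(t["bgr"][205:335,340:480],(400,371),interpolation=cv2.INTER_CUBIC);b=cv2.resize(s["bgr"][140:330,190:350],(400,475),interpolation=cv2.INTER_CUBIC)
m=np.zeros((475,800,3),np.uint8);m[:371,:400]=a;m[:,400:]=b
cv2.imwrite("pics/g10.png",m); print(r.sense()["eef_pos"])
E
```

```text
[0.4856383  0.13611545 0.38184797]
```

View pics/g10.png

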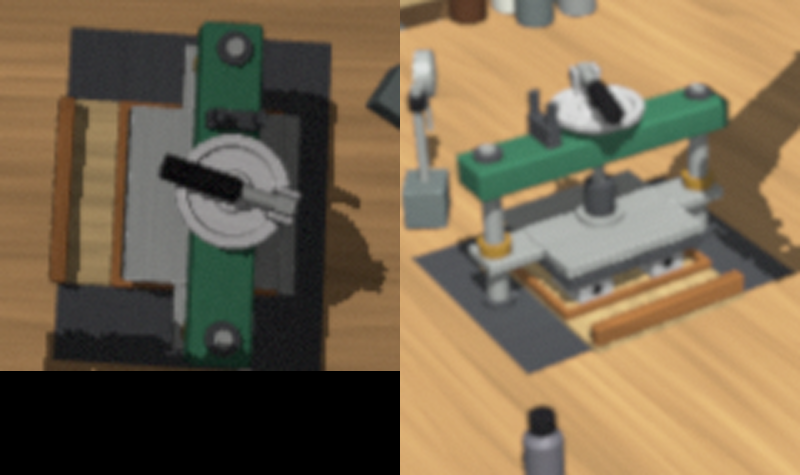

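```bash
python3 -c "
from station import r
print(r.hand_in())"
```

```text
the job is handed in; nothing more can be done
None
```

I finished all the steps in the order asked and handed the job in at about 40 s of the 210 s allowed; no verdict is reported.

**Loading:** The camera images showed three moulds on the bench and no fourth. All three lie flat inside the tray rim. I left the blue and purple look-alikes, the gauge and the paint bottles alone.

**Tray:** I slid it under the platen until it met the back stop. The contact force was 14–19 N, with the tool within about 1 mm of where the home position predicted. The last camera fit put the tray 4 mm short of home and 0.02 rad askew. By then the platen hid much of the tray, so I trusted the contact instead.

**Winding:** I swung the crank upright and wound the wheel clockwise about 17.56 rad, worked out from the gripper's path. That is roughly 1.2 rad past the point where the pads should meet the moulds. The sideways force on the crank just before the last small turn was about 8 N. During winding the crank was briefly pulled 4–5 mm inwards, but it stayed upright.

**Last check:** The final picture shows the crank folded flat across the wheel, clear of the fork, and the platen down on the moulds. In it the tray sits square under the platen and the arm is clear of everything. I could only judge tightness from the wheel angle and force, since the pads' compression can't be seen in the images.

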